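Make up a counterbalance plate for the plate spinner

ROBOT

A 6-joint arm with a two-finger parallel gripper is mounted at the origin on the work surface. World frame = base frame: x ahead of the robot, y to its left, z up, the work surface at z = 0. Lengths are in mm, angles in degrees, forces in N, time in s.
With the tool pointing down it reaches from about 275 to 825 mm from the base axis. Payload 5.2 kg.
Tool frame: the origin (TCP) lies midway between the tips of the shut fingers; the grasp point (between the pads) lies pinch_z behind it (pinch_z is the distance from the TCP to the grasp point, in mm); z points along the fingers, y is the direction in which the jaws open and shut (so a half turn about z gives the same grasp; the last joint's range is limited). The gripper opens to 93 mm and grips with 3 to 60 N. Pads are 15 mm wide; open, the fingers measure 128 mm over their backs; the gripper's body (75 mm by 188 mm) begins 65 mm behind the grasp point.
Start: joints at [53.64, 14.817, 87.949, -0, 77.235, -11.62], TCP at [230.158, 499.532, 185.353] pointing down, gripper open.
Joint ranges: [-179.93, 179.93], [-52.35, 119.4], [10.71, 147.94], [-69.91, 249.91], [12.55, 155.21], [-178.61, 178.61]. Speed limits (degrees/s): [147.25, 147.25, 180, 180, 180, 180].

INTERFACE

Orientations are given as a 3x3 rotation matrix whose columns are the frame's x, y, z axes.
In Python, from cell import * gives the robot as it stands.
- The arm moves only by the tool move_arm, never from a script. Its argument "series" is a list of rows, each a list of 4 numbers: the shift along the tool's x, y, z in m, then the turn about the tool's z in rad. In form: [[x, y, z, roll], ...]. A call has 1 to 12 rows; each row shifts and turns the pose as measured when the row begins, along the tool's axes as they then stand; what a row does not reach is not made up. A row lasts 1/10 s, in which the tool goes at most 50 mm and 8.59 degrees, less where a joint would pass 70% of its speed; a pose out of reach is approached as far as the arm can. A call is refused whole if a number of a shift passes 0.05 or a number of a turn 0.15, either way. A call with a gripper value outside its range is refused whole. "jaw" is the opening, from 0 (shut) to 1 (fully open), set as the call begins (left out, the last holds). The fingers move at their own pace and stop on an object; "newtons" is the grip in N (left out, the last holds). Time passes only in rows, so rows that do not move let the fingers close. It gives the time, the measured TCP pose, the force and the opening at its end, in the units of the state.
- state(): the state, without advancing time (a new reading comes with each control period).
- camera(name): name is "scene" or "top" or "wrist"; returns a dict with "img" (420x560x3 uint8, red, green, blue), "fovy" (degrees; the focal length in pixels is half the picture's height over the tangent of half this angle, whatever the lens; pixels are square), "cx", "cy" (the principal point, pixels), "xyz" and "rotation" of the camera in the world; the wrist camera has in their place "mount" (4x4, takes a point from camera to tool coordinates, whose origin is the TCP and whose axes are the flange's). Camera axes: x right, y down, z forward; pixel columns grow to the right and rows downward; lengths in mm; the calibration is good to about 2 mm. A picture is of the moment at which its call begins: read the wrist's pose just before it. There is no depth.
- close_job(): hands the job in, once; it reports no verdict.
The state is a dict: "time_s": time; "q": joint angles; "dq": joint speeds; "effort": joint torques, N m; "position": TCP position; "orientation": TCP orientation; "wrist_force": force on the tool from outside, world axes, zero at the start; "torque": the same for the moment, N m; "gripper_width": opening from 0.0 (shut) to 1.0 (fully open).
Only numpy, scipy, OpenCV 4.12 (cv2) and the standard library are available. Lean on these libraries where they do the work, as an engineer would, in place of code of your own. Each camera call takes 0.05 s, during which the arm holds its last target.

TASK

Make up a counterbalance on the sprung scale: take off the weight that was left on the pan, then slide the top plate sideways off the stack fully onto the pan, without lifting it off and without disturbing the two plates below. Then set weights on that plate, as many as it takes, until the pan's pointer rests between the two bold lines on the post, and put every weight you do not need into the shallow empty weight tray; leave the other things on the bench alone.

Things in the scene. Friction and masses are not known exactly. Their poses are not given: they have to be found in the camera images.
- station: the weighing station, one fixed unit on a grey 160 x 300 x 6 mm base. Origin on the bench under the pan's centre; y runs from the pan towards the plate holder, x along the plates' long side, z up. An aluminium post 50 (x) x 30 (y) mm, 125 mm high, stands at y = -92 mm and carries a white graduated strip on its two x faces
- holder (a point): centre of the plate holder, at the height of its wall tops (62 mm above the bench, 64 mm towards the pan; the top plate's underside is at 66 mm, above all four walls); axes as the station, 116.5 mm from the pan's centre. A black box, outside 131 (x) x 111 (y) mm
- pan_top (a point): centre of the upper face of the sprung steel pan, 63 mm above the bench when empty; axes as the station. 136 (x) x 116 (y) mm, open towards the holder (3 mm gap), 36 mm high fences on the other three sides: 130 mm between the side fences (open ends flare out), inner face of the far fence at y = -56 mm. It moves straight down only
- pan (a joint): how far the pan is down, m: 0 empty, 0.045 at its stop. Spring 240 N/m: each 150 g weight takes it 6.1 mm down. Its black pointer runs along the post's strip; the two bold lines there stand for 26.5 and 33.5 mm down
- plate2_c (a point): centre (15 mm above the underside) of the TOP plate of a stack of three white deep-well plates, 120 (x) x 100 (y) x 30 (z) mm, flat on top, too wide to grip; at the start its underside is 66 mm above the bench and its axes are the station's. It weighs 0.11 to 0.37 kg, so alone takes the pan 4.5 to 15.5 mm down
- plate1_c (a point): centre of the middle plate, same size, inside the holder with 1.5 mm play
- plate0_c (a point): centre of the lowest plate, same size, inside the holder with 1.5 mm play
- tray_in (a point): centre of the inner floor (4 mm above the bench) of the weight tray: a shallow empty black tray, inside 162 (its x) x 122 (its y) mm, rim 16 mm above the bench, wall 4 mm. Fixed to the bench, to the left or to the right
- w0_c (a point): steel weight, 150 g, 46 mm high: round foot 40 mm across, 14 mm high; round knob 18 mm thick from 24 to 46 mm above the underside. Point: on its axis, 23 mm above the underside; z is its axis. All weights are alike; some may be absent (None). This one is left standing on the empty pan at the start
- w1_c (a point): steel weight, 150 g, 46 mm high: round foot 40 mm across, 14 mm high; round knob 18 mm thick from 24 to 46 mm above the underside. Point: on its axis, 23 mm above the underside; z is its axis. All weights are alike; some may be absent (None)
- w2_c (a point): steel weight, 150 g, 46 mm high: round foot 40 mm across, 14 mm high; round knob 18 mm thick from 24 to 46 mm above the underside. Point: on its axis, 23 mm above the underside; z is its axis. All weights are alike; some may be absent (None)
- w3_c (a point): steel weight, 150 g, 46 mm high: round foot 40 mm across, 14 mm high; round knob 18 mm thick from 24 to 46 mm above the underside. Point: on its axis, 23 mm above the underside; z is its axis. All weights are alike; some may be absent (None)
- w4_c (a point): steel weight, 150 g, 46 mm high: round foot 40 mm across, 14 mm high; round knob 18 mm thick from 24 to 46 mm above the underside. Point: on its axis, 23 mm above the underside; z is its axis. All weights are alike; some may be absent (None)
- w5_c (a point): steel weight, 150 g, 46 mm high: round foot 40 mm across, 14 mm high; round knob 18 mm thick from 24 to 46 mm above the underside. Point: on its axis, 23 mm above the underside; z is its axis. All weights are alike; some may be absent (None)
- slidebox: bystander: black box of glass slides, 170 x 130 x 32 mm, fixed; origin under its centre
- bottle_a: bystander: small amber bottle, 32 mm across, 75 mm high, corked; origin at its underside's centre
- bottle_b: bystander: small clear bottle, 32 mm across, 65 mm high, white cap; origin at its underside's centre
- dish: bystander: shallow lidded dish, 60 mm across, 12 mm high; origin at its underside's centre
- tweezers: bystander: steel tweezers lying flat, 120 mm long, 6 mm high; origin at its underside's centre
- marker_pen: bystander: grey pen lying flat, 130 mm long, 12 mm thick; origin at its underside's centre

How it is judged (in metres and radians):
On the way, in this order (a step that is already met when the one before it is completed fails the run):
1. the weight left on the pan has been taken off it (horizontal distance between w0_c and pan_top above 0.1 m), for 0.2 s.
2. the top plate lies flat and fully on the pan (x of plate2_c in the frame of pan_top between -0.01 and 0.01 m and y of plate2_c in the frame of pan_top between -0.012 and 0.01 m and z of plate2_c in the frame of pan_top between 0.01 and 0.019 m and angle between plate2_c's own z axis and vertical below 0.06 rad), for 0.2 s.
At the end, for the whole second after the job is handed in: The top plate lies flat on the pan (centre within 10 mm of the pan's centre, 12 mm towards the far fence); the pan is at rest 26.5 to 33.5 mm down; every weight present is either on that plate or inside the tray; the two lower plates are within 10 mm of where they were (all of step 2 and value of joint pan between 0.0265 and 0.0335 m and velocity of joint pan between -0.01 and 0.01 m/s and ((x of w0_c in the frame of plate2_c between -0.06 and 0.06 m and y of w0_c in the frame of plate2_c between -0.05 and 0.05 m and z of w0_c in the frame of plate2_c between 0.025 and 0.05 m) or (x of w0_c in the frame of tray_in between -0.081 and 0.081 m and y of w0_c in the frame of tray_in between -0.061 and 0.061 m and z of w0_c in the frame of tray_in between 0 and 0.036 m)) and ((x of w1_c in the frame of plate2_c between -0.06 and 0.06 m and y of w1_c in the frame of plate2_c between -0.05 and 0.05 m and z of w1_c in the frame of plate2_c between 0.025 and 0.05 m) or (x of w1_c in the frame of tray_in between -0.081 and 0.081 m and y of w1_c in the frame of tray_in between -0.061 and 0.061 m and z of w1_c in the frame of tray_in between 0 and 0.036 m)) and ((x of w2_c in the frame of plate2_c between -0.06 and 0.06 m and y of w2_c in the frame of plate2_c between -0.05 and 0.05 m and z of w2_c in the frame of plate2_c between 0.025 and 0.05 m) or (x of w2_c in the frame of tray_in between -0.081 and 0.081 m and y of w2_c in the frame of tray_in between -0.061 and 0.061 m and z of w2_c in the frame of tray_in between 0 and 0.036 m)) and ((x of w3_c in the frame of plate2_c between -0.06 and 0.06 m and y of w3_c in the frame of plate2_c between -0.05 and 0.05 m and z of w3_c in the frame of plate2_c between 0.025 and 0.05 m) or (x of w3_c in the frame of tray_in between -0.081 and 0.081 m and y of w3_c in the frame of tray_in between -0.061 and 0.061 m and z of w3_c in the frame of tray_in between 0 and 0.036 m)) and ((x of w4_c in the frame of plate2_c between -0.06 and 0.06 m and y of w4_c in the frame of plate2_c between -0.05 and 0.05 m and z of w4_c in the frame of plate2_c between 0.025 and 0.05 m) or (x of w4_c in the frame of tray_in between -0.081 and 0.081 m and y of w4_c in the frame of tray_in between -0.061 and 0.061 m and z of w4_c in the frame of tray_in between 0 and 0.036 m)) and ((x of w5_c in the frame of plate2_c between -0.06 and 0.06 m and y of w5_c in the frame of plate2_c between -0.05 and 0.05 m and z of w5_c in the frame of plate2_c between 0.025 and 0.05 m) or (x of w5_c in the frame of tray_in between -0.081 and 0.081 m and y of w5_c in the frame of tray_in between -0.061 and 0.061 m and z of w5_c in the frame of tray_in between 0 and 0.036 m)) and distance of each of plate0_c, plate1_c from where it was at the start of the episode below 0.01 m); the robot touches nothing.
It fails at once if the top plate is lifted instead of slid (its centre rises more than 25 mm) (height (world z) of plate2_c above 0.106 m).
It fails at once if a lower plate is shifted more than 12 mm (distance of any of plate0_c, plate1_c from where it was at the start of the episode above 0.012 m).
It fails at once if a bystander is pushed more than 30 mm (distance of any of bottle_a, bottle_b, dish, tweezers, marker_pen from where it was at the start of the episode above 0.03 m).
Of w1, w2, w3, w4, w5 only 3 to 5 are there at a start; the rules pass over those that are not, and their reading is None.
At some moment in a run one of w0, w1, w2, w3, w4, w5 may be knocked a few centimetres aside while the robot is not near it.
Once in a run the grip may slacken for a moment while it holds something.
It also fails if it takes over 210 s, if anything falls off the work surface, if the arm or the gripper's body presses on something with over 40 N, if the wrist force passes 120 N, or if a joint passes its speed limit or range.

## Working session

There is one attempt and no reset: what is moved stays moved. The work goes in short steps, Python scripts to look and compute and a tool call to move; the robot and the scene stay as the last step left them, time stands still between calls to the robot, and variables do not carry over. Pictures are saved under pics/ and viewed, and the job is handed in when it is done.

Besides the shell and the picture viewer there is one more tool, called after "Call:" as a command line: name --pt "numbers of a row" for each row, then --argument value for the rest. move_arm: Moves the arm, as the interface text tells. Its arguments: {"type":"object","properties":{"series":{"type":"array"},"jaw":{"type":"number"},"newtons":{"type":"number"}},"required":["series"]}

```bash
ls; mkdir -p pics; python3 - <<'E'
from cell import *
import cv2
s=state();print(s)
for n in ["scene","top","wrist"]:
    c=camera(n);cv2.imwrite(f"pics/{n}0.png",c["img"][:,:,::-1]);print({k:v for k,v in c.items() if k!="img"})
E
```

```text
pics
{'time_s': 0.0, 'q': array([ 5.36391699e+01,  1.48607582e+01,  8.80092068e+01,  2.15328311e-03,
        7.72356432e+01, -1.16197867e+01]), 'dq': array([ 0.04304792, -0.03494291, -0.00403327, -0.04600162, -0.01870307,
        0.01889375]), 'effort': array([-2.36165579e-03, -4.37303209e+01, -2.84000641e+01,  7.19346665e-02,
        4.12958278e-02, -5.98949873e-05]), 'position': array([229.79075716, 499.03985251, 184.5168029 ]), 'orientation': array([[-9.08204891e-01,  4.18524332e-01, -1.12229705e-03],
       [ 4.18525638e-01,  9.08203805e-01, -1.46260414e-03],
       [ 4.07139028e-04, -1.79805432e-03, -9.99998301e-01]]), 'wrist_force': array([-0.47732066,  0.4070613 ,  0.08958898]), 'torque': array([0.03082492, 0.0278141 , 0.00174396]), 'gripper_width': 1.0003676960576746}
{'fovy': 50.482558783429056, 'cx': 276.1342954465563, 'cy': 209.1484039327508, 'xyz': array([1323.54839078,  562.95827693,  704.24136164]), 'rotation': array([[-0.58267931,  0.46571882, -0.66602613],
       [ 0.81242316,  0.31231694, -0.49236851],
       [-0.02129404, -0.82798799, -0.56034137]])}
{'fovy': 53.394613246755675, 'cx': 281.83821677165605, 'cy': 204.54887841204842, 'xyz': array([ 303.81915354,  -16.97569223, 1394.80804317]), 'rotation': array([[ 0.10712138, -0.97316632,  0.20364757],
       [-0.9942451 , -0.10458245,  0.02322048],
       [-0.00129943, -0.20496301, -0.97876886]])}
{'fovy': 61.75078448591099, 'cx': 277.71958578301826, 'cy': 211.05301350821426, 'mount': array([[ 3.57317376e-04, -9.54317481e-01, -2.98794274e-01,
         8.31796871e+01],
       [ 9.99999015e-01, -6.45016795e-05,  1.40187460e-03,
        -2.84045403e-01],
       [-1.35710617e-03, -2.98794481e-01,  9.54316518e-01,
        -1.99448808e+02],
       [ 0.00000000e+00,  0.00000000e+00,  0.00000000e+00,
         1.00000000e+00]])}
```

View pics/scene0.png

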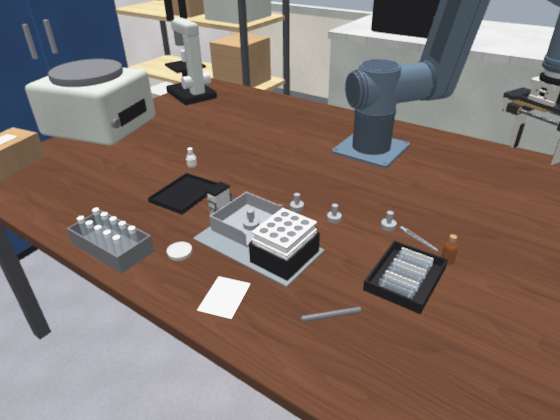

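View pics/top0.png

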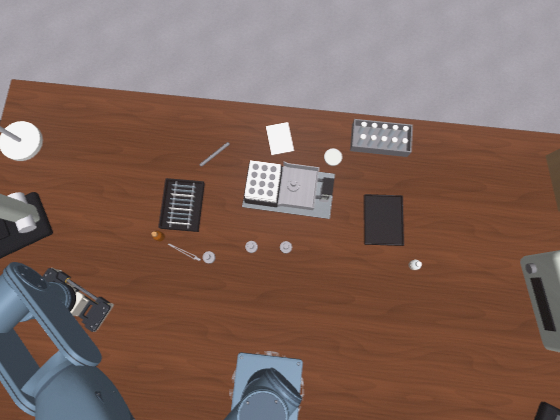

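View pics/wrist0.png

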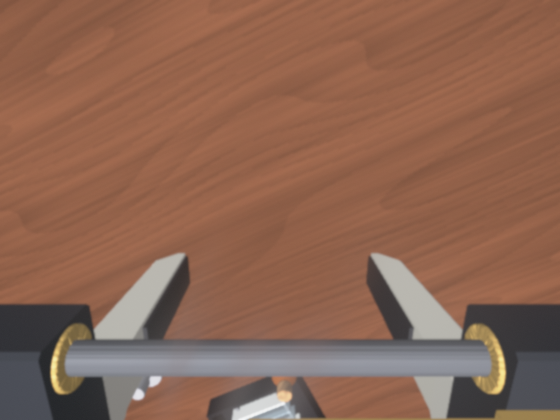

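```bash
python3 -c "
import cell
print([n for n in dir(cell) if not n.startswith('__')])
print(getattr(cell,'pinch_z',None))"
```

```text
['PlanningError', 'camera', 'close_job', 'pinch_z', 'state']
18.8
```

```bash
cat > h.py <<'E'
import numpy as np, cv2
from cell import *
def cam(n):
    s=state(); c=camera(n)
    c['f']=c['img'].shape[0]/2/np.tan(np.radians(c['fovy']/2))
    if n=='wrist':
        T=np.eye(4);T[:3,:3]=s['orientation'];T[:3,3]=s['position'];W=T@c['mount']
        c['xyz']=W[:3,3];c['rotation']=W[:3,:3]
    return c
def ray(c,u,v):
    d=c['rotation']@np.array([(u-c['cx'])/c['f'],(v-c['cy'])/c['f'],1.]);return c['xyz'],d/np.linalg.norm(d)
def plane(c,u,v,z):
    o,d=ray(c,u,v);return o+d*(z-o[2])/d[2]
def proj(c,p):
    q=c['rotation'].T@(np.array(p,float)-c['xyz']);return q[:2]/q[2]*c['f']+[c['cx'],c['cy']]
def crop(c,name,u0,v0,u1,v1,k):
    im=c['img'][v0:v1,u0:u1,::-1];im=cv2.resize(im,None,fx=k,fy=k,interpolation=cv2.INTER_CUBIC);cv2.imwrite('pics/'+name,im)
E
python3 - <<'E'
from h import *
c=cam('top');crop(c,'top1.png',190,140,420,270,3.4)
c=cam('scene');crop(c,'sc1.png',140,170,420,300,2.8)
E
```

```text
(no output)
```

View pics/top1.png

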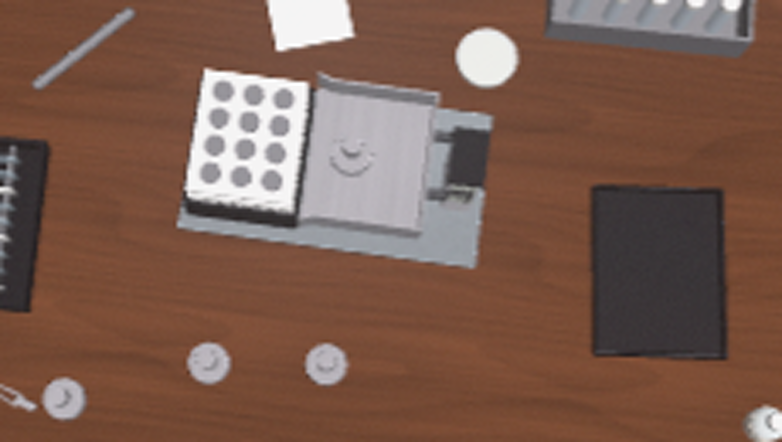

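View pics/sc1.png

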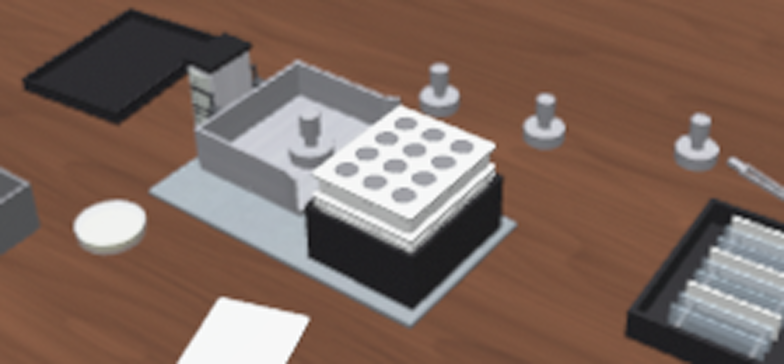

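```bash
python3 - <<'E'
from h import *
c=cam('top')
def full(u,v): return u/3.4+190-.35,v/3.4+140-.35
P=[plane(c,*full(u,v),96)[:2] for u,v in [(205,69),(311,82),(297,208),(187,193)]]
P=np.array(P);print('plate',P.round(1).tolist(),P.mean(0),[np.linalg.norm(P[i]-P[i-1]) for i in range(4)])
d=(P[1]-P[0]+P[2]-P[3]);print('ang of holder->pan',np.degrees(np.arctan2(d[1],d[0])))
B=np.array([plane(c,*full(u,v),6)[:2] for u,v in [(493,113),(475,268),(178,229)]]);print('base',B,np.linalg.norm(B[0]-B[1]),np.linalg.norm(B[1]-B[2]),(B[0]+B[2])/2)
d=B[1]-B[2];print(np.degrees(np.arctan2(d[1],d[0])))
T=np.array([plane(c,*full(u,v),16)[:2] for u,v in [(592,186),(723,190),(726,358),(592,355)]]);print('tray',T,T.mean(0))
g=cv2.cvtColor(c['img'],cv2.COLOR_RGB2HSV)
m=((g[...,1]<60)&(g[...,2]>110)).astype(np.uint8)
n,l,st,ce=cv2.connectedComponentsWithStats(m)
for i in range(1,n):
    if st[i,4]>20 and 150<ce[i][0]<450 and 120<ce[i][1]<280:
        print(ce[i].round(1),st[i],plane(c,*ce[i],16).round(1))
E
```

```text
plate [[710.3, 132.8], [708.2, 30.6], [584.4, 30.4], [587.7, 134.7]] [647.66476544  82.1343862 ] [np.float64(122.54148847483344), np.float64(102.18363865125026), np.float64(123.7474022056229), np.float64(104.28283653952046)]
ang of holder->pan -91.4896533150073
base [[ 723.29845454 -153.33568529]
 [ 562.18897981 -148.56951012]
 [ 569.87314531  149.49533912]] 161.17995927466444 298.163882368409 [646.58579992  -1.92017308]
-91.47676841080124
tray [[ 655.47667606 -256.62654956]
 [ 665.32800191 -386.63856426]
 [ 497.92775896 -397.64279516]
 [ 486.91355491 -267.96190753]] [ 576.41149796 -327.21745413]
[381.3 136. ] [ 352  119   61   34 1461] [ 871.1 -303.3   16. ]
[279.5 138.1] [266 122  28  33 700] [825.2  49.3  16. ]
[214.3 153.6] [200 142  30  24 119] [744.8 267.5  16. ]
[332.7 156.6] [324 148  19  18 260] [ 777.8 -140.9   16. ]
[262.4 181.1] [ 244  160   37   43 1273] [664.8  90.3  16. ]
[300.4 192.2] [ 242  161   93   58 2507] [640.1 -42.2  16. ]
[181.1 203.8] [167 183  28  45 441] [557. 354.  16.]
[251.1 246.4] [245 241  13  12 121] [439.3 101.5  16. ]
[285.5 246.7] [280 241  12  13 120] [450.6 -11.7  16. ]
[185.  252.1] [168 244  33  17  78] [397.3 316.   16. ]
[208.5 256.9] [203 251  12  13 125] [390.2 236.5  16. ]
[414.9 264.4] [409 260  13  10 108] [ 438.1 -439.    16. ]
```

```bash
cat >> h.py <<'E'
def tri(c1,p1,c2,p2):
    o1,d1=ray(c1,*p1);o2,d2=ray(c2,*p2)
    A=np.array([d1,-d2]).T;t=np.linalg.lstsq(A,o2-o1,rcond=None)[0]
    a=o1+d1*t[0];b=o2+d2*t[1];return (a+b)/2,np.linalg.norm(a-b)
def go(x,y,z,yaw=None):
    "remaining shift in tool axes (mm) and turn (rad) to a world TCP target"
    s=state();R=s['orientation'];d=R.T@(np.array([x,y,z])-s['position'])
    r=0
    if yaw is not None:
        cur=np.degrees(np.arctan2(R[1,0],R[0,0]));r=-np.radians((yaw-cur+180)%360-180)
    print('pos',s['position'].round(1),'F',s['wrist_force'].round(1),'w',round(s['gripper_width'],3),'t',round(s['time_s'],2),'-> shift mm',d.round(1),'turn',round(r,3))
E
python3 - <<'E'
from h import *
t=cam('top');s=cam('scene')
ft=lambda u,v:(u/3.4+190-.35,v/3.4+140-.35)
fs=lambda u,v:(u/2.8+140-.35,v/2.8+170-.35)
# knob tops
for a,b in [((352,147),(310,115)),((63,397),(700,117)),((209,360),(545,97)),((327,361),(439,67))]:
    print(tri(t,ft(*a),s,fs(*b)))
go(645,-35,250,88.5)
E
```

```text
(array([647.10664067, -14.62267069, 101.35088076]), np.float64(0.3871173874542351))
(array([388.70507176, 234.13268146,  47.17111643]), np.float64(4.26182391505489))
(array([438.53586506, 100.12809764,  47.50939748]), np.float64(2.2051420684666967))
(array([449.87612259, -12.11642922,  47.97799134]), np.float64(0.6881368071392706))
pos [230.1 499.5 185.2] F [ 0.4 -0.6  0.7] w 0.998 t 0.4 -> shift mm [-600.5 -311.8  -64.7] turn 1.165
```

Call:
move_arm --pt "0 0 -0.03 0.145" --pt "0 0 -0.03 0.145" --pt "0 0 -0.02 0.145" --pt "0 0 0 0.145" --pt "0 0 0 0.145" --pt "0 0 0 0.145" --pt "0 0 0 0.145" --pt "0 0 0 0.145" --jaw 0.45

```text
time_s: 1.2
position: [229.9, 499.2, 268.5]
orientation: [[0.059, 0.998, -0.001], [0.998, -0.059, -0.001], [-0.001, -0.0, -1.0]]
wrist_force: [-0.3, 0.1, 0.8]
gripper_width: 0.455
```

```bash
python3 -c "
from h import *
go(647,-15,180,88.5)"
```

```text
pos [229.9 499.2 268.5] F [-0.3  0.1  0.8] w 0.455 t 1.2 -> shift mm [-488.7  446.7   88.6] turn -0.033
```

Call:
move_arm --pt "-0.035 0.032 0 -0.033" --pt "-0.035 0.032 0 0" --pt "-0.035 0.032 0 0" --pt "-0.035 0.032 0 0" --pt "-0.035 0.032 0 0" --pt "-0.035 0.032 0 0" --pt "-0.035 0.032 0 0" --pt "-0.035 0.032 0 0" --pt "-0.035 0.032 0 0" --pt "-0.035 0.032 0 0" --pt "-0.035 0.032 0 0" --pt "-0.035 0.032 0 0"

```text
time_s: 2.4
position: [609.7, 56.4, 268.9]
orientation: [[0.021, 1.0, 0.003], [1.0, -0.021, 0.004], [0.004, 0.003, -1.0]]
wrist_force: [0.2, 0.8, 0.3]
gripper_width: 0.454
```

```bash
python3 -c "
from h import *
go(647,-15,200,88.5)"
```

```text
pos [609.7  56.4 268.9] F [0.2 0.8 0.3] w 0.454 t 2.4 -> shift mm [-70.9  38.6  68.7] turn 0.005
```

Call:
move_arm --pt "-0.03 0.016 0.02 0.005" --pt "-0.03 0.016 0.02 0" --pt "-0.011 0.006 0.028 0" --pt "0 0 0 0" --pt "0 0 0 0"

```text
time_s: 2.9
position: [651.5, -25.6, 197.8]
orientation: [[0.035, 0.999, 0.004], [0.999, -0.035, 0.003], [0.003, 0.004, -1.0]]
wrist_force: [0.4, 0.5, 1.0]
gripper_width: 0.448
```

```bash
python3 -c "
from h import *
go(647,-15,200,88.5)
c=cam('wrist');cv2.imwrite('pics/w1.png',c['img'][:,:,::-1]);print(proj(c,(647,-15,103)))
c=cam('top');crop(c,'top2.png',190,140,420,270,3.4);print(((np.array(proj(c,(647,-15,103)))-[190,140]+.35)*3.4))
"
```

```text
pos [651.5 -25.6 197.8] F [0.4 0.5 1. ] w 0.448 t 2.9 -> shift mm [10.5 -4.9 -2.2] turn -0.008
[270.97594699 190.29260406]
[352.25305791 146.80395322]
```

View pics/w1.png

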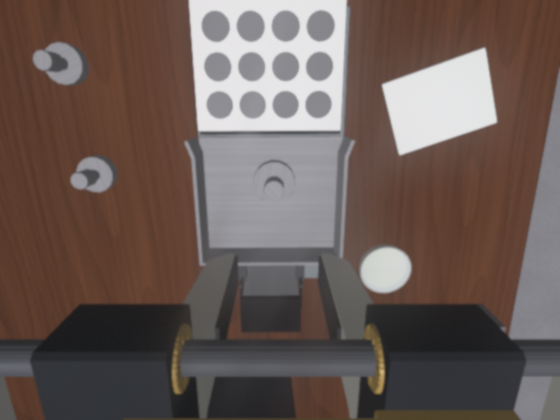

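```bash
python3 -c "
from h import *
c=cam('wrist')
print('w0',plane(c,274,189,103))
print('plate near edge',plane(c,197,131,96),plane(c,342,131,96))
print('fence far inner corners top?',plane(c,205,248,57),plane(c,337,248,57))
w=plane(c,274,189,103)
go(w[0],w[1],77,88.5)
"
```

```text
w0 [649.52390614 -13.34408474 103.        ]
plate near edge [586.60296621  37.14565453  96.        ] [708.38776979  33.08301547  96.        ]
fence far inner corners top? [574.15122902 -85.57397938  57.        ] [712.70091712 -90.3775155   57.        ]
pos [651.7 -24.6 198.8] F [-0.  -0.7 -0.1] w 0.449 t 3.05 -> shift mm [ 10.9  -3.2 121.8] turn -0.007
```

Call:
move_arm --pt "0.005 -0.002 0.02 0" --pt "0.005 -0.001 0.03 0" --pt "0.001 0 0.03 0" --pt "0 0 0 0" --pt "0 0 0 0"

```text
time_s: 3.55
position: [653.9, -7.7, 128.5]
orientation: [[0.025, 0.999, 0.023], [1.0, -0.025, -0.0], [0.0, 0.023, -1.0]]
wrist_force: [-0.7, 0.5, 0.6]
gripper_width: 0.453
```

```bash
python3 -c "
from h import *
c=cam('wrist');cv2.imwrite('pics/w2.png',c['img'][:,:,::-1])
go(649,-14,75,88.1)
"
```

```text
pos [653.8  -7.7 128.4] F [-1.  -0.1 -0.5] w 0.448 t 3.6 -> shift mm [-6.4 -5.9 53.3] turn 0.008
```

View pics/w2.png

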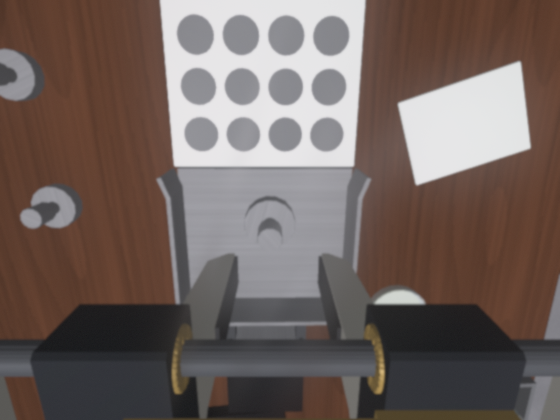

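```bash
python3 -c "
from h import *
c=cam('wrist')
w=plane(c,270,237,103);print(w)
go(w[0],w[1],76,88.1)
"
```

```text
[649.53953599 -13.06259518 103.        ]
pos [654.1  -8.1 128.6] F [ 0.1 -0.6  0.8] w 0.452 t 3.65 -> shift mm [-5.1 -5.7 52.4] turn 0.007
```

Call:
move_arm --pt "-0.003 -0.003 0 0" --pt "-0.002 -0.003 0.004 0" --pt "0 0 0.01 0" --pt "0 0 0.012 0" --pt "0 0 0.01 0" --pt "0 0 0.005 0" --pt "0 0 0 0"

```text
time_s: 4.35
position: [650.3, -14.4, 87.7]
orientation: [[0.027, 0.999, 0.029], [1.0, -0.027, -0.002], [-0.001, 0.029, -1.0]]
wrist_force: [0.4, -0.0, -0.2]
gripper_width: 0.451
```

```bash
python3 -c "
from h import *
go(649,-13.3,76,88.1);print(state()['orientation'].round(3))
c=cam('wrist');cv2.imwrite('pics/w3.png',c['img'][:,:,::-1])
"
```

```text
pos [650.3 -14.4  87.7] F [ 0.4 -0.  -0.2] w 0.451 t 4.35 -> shift mm [ 1.1 -1.7 11.6] turn 0.007
[[ 0.027  0.999  0.029]
 [ 1.    -0.027 -0.002]
 [-0.001  0.029 -1.   ]]
```

View pics/w3.png

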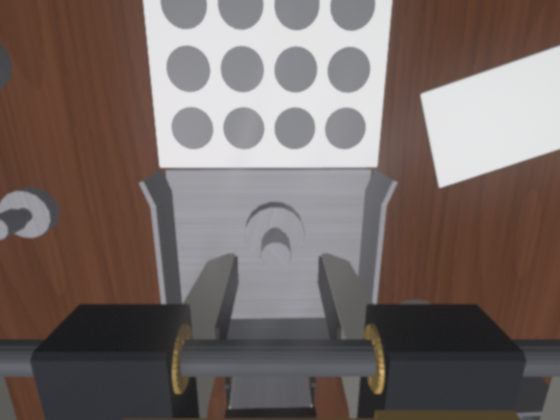

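Call:
move_arm --pt "0.001 -0.001 0.006 0" --pt "0 0 0.006 0" --pt "0 0 0 0" --pt "0 0 0 0"

```text
time_s: 4.8
position: [650.4, -13.3, 75.3]
orientation: [[0.026, 0.999, 0.03], [1.0, -0.026, -0.002], [-0.001, 0.03, -1.0]]
wrist_force: [0.4, 0.1, 0.4]
gripper_width: 0.45
```

Call:
move_arm --pt "0 0 0 0" --pt "0 0 0 0" --pt "0 0 0 0" --pt "0 0 0 0" --pt "0 0 0 0" --jaw 0.05 --newtons 30

```text
time_s: 5.3
position: [651.0, -13.4, 76.4]
orientation: [[0.026, 0.999, 0.032], [1.0, -0.026, -0.002], [-0.001, 0.032, -0.999]]
wrist_force: [0.9, -0.7, 0.4]
gripper_width: 0.076
```

```bash
python3 -c "
from h import *
go(649,-13.3,180,88.1);print(state()['orientation'].round(3))
c=cam('wrist');cv2.imwrite('pics/w4.png',c['img'][:,:,::-1])
"
```

```text
pos [651.  -13.4  76.4] F [ 0.9 -0.7  0.4] w 0.076 t 5.3 -> shift mm [-1.000e-01  1.300e+00 -1.036e+02] turn 0.007
[[ 0.026  0.999  0.032]
 [ 1.    -0.026 -0.002]
 [-0.001  0.032 -0.999]]
```

View pics/w4.png

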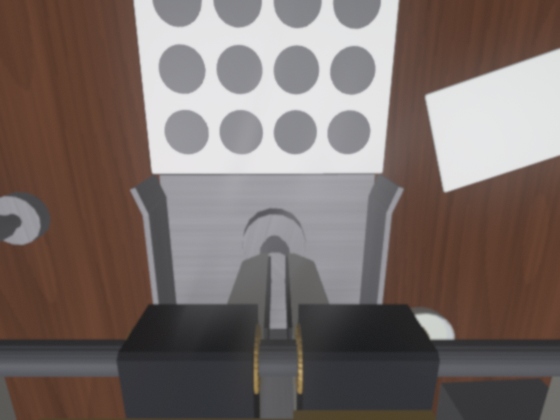

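```bash
python3 -c "
from h import *
c=cam('wrist');s=state();R=s['orientation'];p=s['position']
for dz in (0,-9,-18.8,-27): print(dz,proj(c,p+R@[0,0,dz]))
crop(c,'w4b.png',180,160,380,310,4)
go(0,0,0)
"
```

```text
0 [276.58918053 243.88286892]
-9 [276.53040482 249.81131544]
-18.8 [276.46058713 256.85351875]
-27 [276.39687417 263.27996528]
pos [651.  -13.4  76.3] F [-0.1  0.5 -0.7] w 0.058 t 5.4 -> shift mm [  -3.6 -653.2   55.4] turn 0
```

View pics/w4b.png

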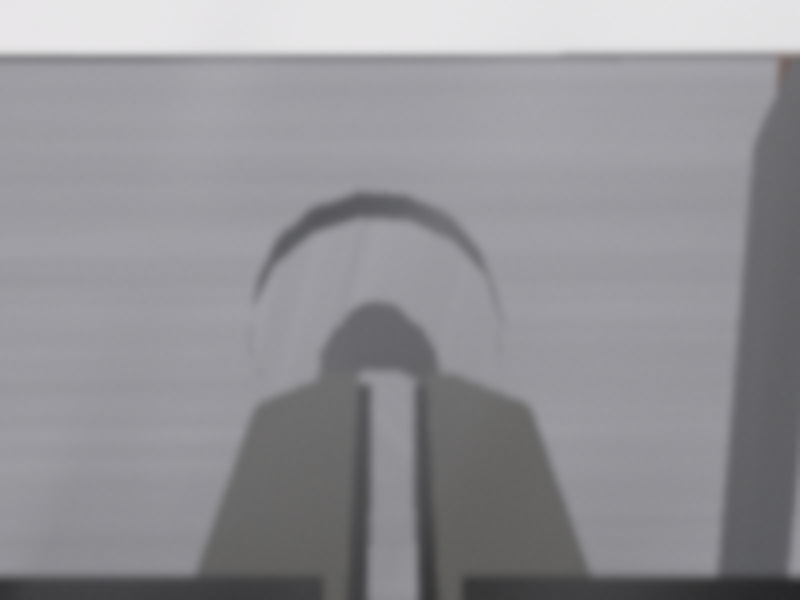

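```bash
python3 -c "
from h import *
c=cam('wrist')
f=lambda u,v:(u/4+180,v/4+160)
print('foot bottom front',plane(c,*f(375,193),57),'foot top front',plane(c,*f(375,215),71))
print('foot sides',plane(c,*f(250,300),71),plane(c,*f(503,300),71))
print('knob base top-arc',plane(c,*f(378,302),81))
t=cam('top');crop(t,'top3.png',240,150,350,220,7)
t=cam('scene');crop(t,'sc3.png',200,180,330,280,6)
go(0,0,0)
"
```

```text
foot bottom front [650.06766108   3.66645768  57.        ] foot top front [649.80629185   4.43132101  71.        ]
foot sides [629.97121493  -8.75304095  71.        ] [669.4117286  -10.25292168  71.        ]
knob base top-arc [649.74615926  -5.91494103  81.        ]
pos [651.  -13.4  76.2] F [-0.5 -0.8 -0.1] w 0.051 t 5.55 -> shift mm [  -3.7 -653.2   55.4] turn 0
```

View pics/sc3.png

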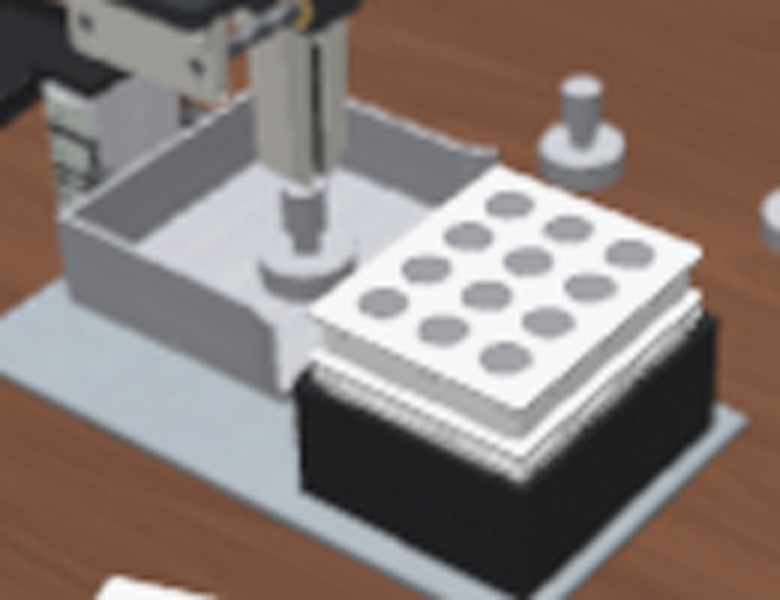

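View pics/top3.png

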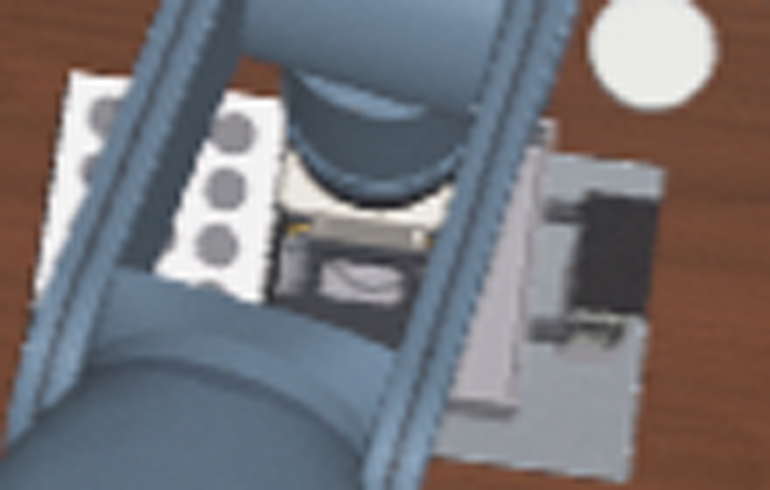

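```bash
python3 -c "
from h import *
c=cam('wrist');s=state();R=s['orientation'];p=s['position']
for dz in (0,-10,-20,-30): print(dz,proj(c,p+R@[7.5,0,dz]),proj(c,p+R@[0,0,dz]))
t=cam('scene')
for z in (76,86,96,106,116): print(z,(proj(t,(651,-13.4,z))-[200,180])*6,(proj(t,(650,-14.5,z-19))-[200,180])*6)
print(s['q'])
"
```

```text
0 [276.65522799 232.4508062 ] [276.66311114 243.90710796]
-10 [276.58954901 238.60735287] [276.59851271 250.52813334]
-20 [276.51740577 245.36983848] [276.52762894 257.79337509]
-30 [276.43779456 252.83234961] [276.44949559 265.80166324]
76 [301.46790188 241.35560347] [303.37695202 277.03885721]
86 [300.13270195 221.1758087 ] [302.06608688 257.26196463]
96 [298.78355067 200.78515761] [300.74167439 237.28068458]
106 [297.42022824 180.18032801] [299.40350345 217.09183218]
116 [296.04251018 159.35792758] [298.05135856 196.69215604]
[-11.11921993  28.61304854  83.28275224   0.25776779  66.29523035
  -9.71517395]
```

```bash
cat >> h.py <<'E'
OFF=28.
def tip():
    s=state();return s['position']-OFF*s['orientation'][:,2]
def gt(x,y,z,yaw=88.1):
    "like go, for the true finger tip (28 mm behind the reported TCP)"
    s=state();R=s['orientation'];tp=s['position']-OFF*R[:,2];d=R.T@(np.array([x,y,z])-tp)
    cur=np.degrees(np.arctan2(R[1,0],R[0,0]));r=-np.radians((yaw-cur+180)%360-180)
    print('tip',tp.round(1),'F',s['wrist_force'].round(1),'w',round(s['gripper_width'],3),'t',round(s['time_s'],2),'tilt',R[:2,2].round(3),'-> shift mm',d.round(1),'turn',round(r,3))
E
```

Call:
move_arm --pt "0 0 0 0" --pt "0 0 0 0" --pt "0 0 0 0" --pt "0 0 0 0" --pt "0 0 0 0" --jaw 0.45

```text
time_s: 6.15
position: [650.9, -13.3, 76.1]
orientation: [[0.026, 0.999, 0.032], [1.0, -0.026, -0.002], [-0.001, 0.032, -0.999]]
wrist_force: [0.2, 0.8, 0.7]
gripper_width: 0.421
```

```bash
python3 -c "
from h import *
gt(649.6,-14,75)
"
```

```text
tip [650.  -13.3 104.1] F [0.2 0.8 0.7] w 0.421 t 6.15 tilt [ 0.032 -0.002] -> shift mm [-0.7 -1.3 29.1] turn 0.007
```

Call:
move_arm --pt "-0.001 -0.001 0.005 0" --pt "0 0 0.008 0" --pt "0 0 0.008 0" --pt "0 0 0.005 0" --pt "0 0 0.002 0" --pt "0 0 0 0" --pt "0 0 0 0"

```text
time_s: 6.85
position: [649.9, -14.4, 44.3]
orientation: [[0.026, 0.999, 0.029], [1.0, -0.026, -0.002], [-0.001, 0.029, -1.0]]
wrist_force: [0.5, 1.1, 1.1]
gripper_width: 0.45
```

```bash
python3 -c "
from h import *
gt(649.6,-14,75)
t=cam('scene');crop(t,'sc4.png',200,180,330,280,6)
"
```

```text
tip [649.1 -14.3  72.2] F [0.5 1.1 1.1] w 0.45 t 6.85 tilt [ 0.029 -0.002] -> shift mm [ 0.3  0.6 -2.7] turn 0.007
```

View pics/sc4.png

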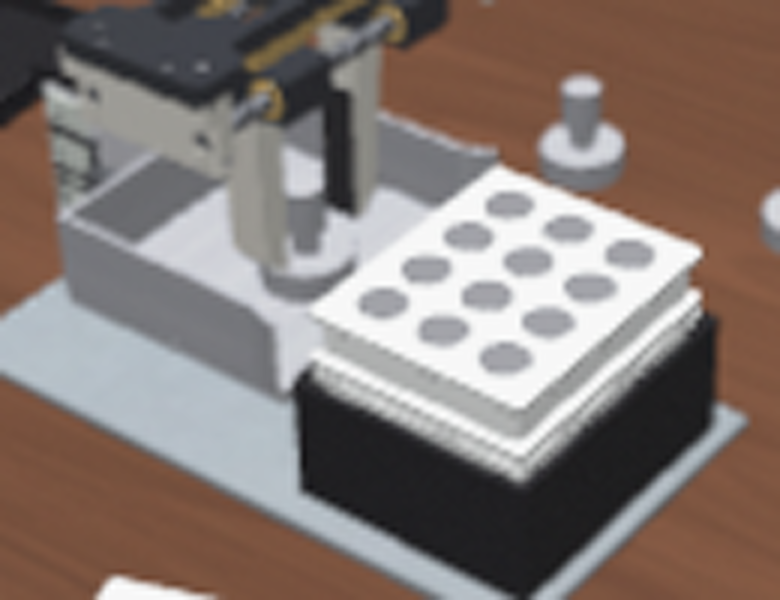

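Call:
move_arm --pt "0 0 -0.003 0" --pt "0 0 0 0"

```text
time_s: 7.1
position: [650.2, -14.4, 48.1]
orientation: [[0.026, 0.999, 0.03], [1.0, -0.026, -0.002], [-0.001, 0.03, -1.0]]
wrist_force: [0.7, 0.4, -0.6]
gripper_width: 0.449
```

Call:
move_arm --pt "0 0 0 0" --pt "0 0 0 0" --pt "0 0 0 0" --pt "0 0 0 0" --pt "0 0 0 0" --jaw 0.05 --newtons 30

```text
time_s: 7.6
position: [650.7, -14.5, 49.1]
orientation: [[0.026, 0.999, 0.032], [1.0, -0.026, -0.002], [-0.001, 0.032, -0.999]]
wrist_force: [0.2, 0.3, -0.6]
gripper_width: 0.188
```

Call:
move_arm --pt "0 0 -0.005 0" --pt "0 0 -0.01 0" --pt "0 0 -0.015 0" --pt "0 0 -0.02 0" --pt "0 0 -0.02 0" --pt "0 0 -0.02 0" --pt "0 0 -0.02 0" --pt "0 0 -0.01 0" --pt "0 0 -0.005 0" --pt "0 0 0 0"

```text
time_s: 8.6
position: [645.0, -13.8, 181.7]
orientation: [[0.026, 0.999, 0.029], [1.0, -0.026, -0.002], [-0.001, 0.029, -1.0]]
wrist_force: [-0.4, -0.2, -1.3]
gripper_width: 0.185
```

```bash
python3 -c "
from h import *
gt(590,-325,190)
t=cam('scene');crop(t,'sc5.png',150,120,330,270,4)
c=cam('wrist');cv2.imwrite('pics/w5.png',c['img'][:,:,::-1])
"
```

```text
tip [644.1 -13.8 209.6] F [-0.4 -0.2 -1.3] w 0.185 t 8.6 tilt [ 0.029 -0.002] -> shift mm [-312.5  -46.5   18.5] turn 0.007
```

View pics/sc5.png

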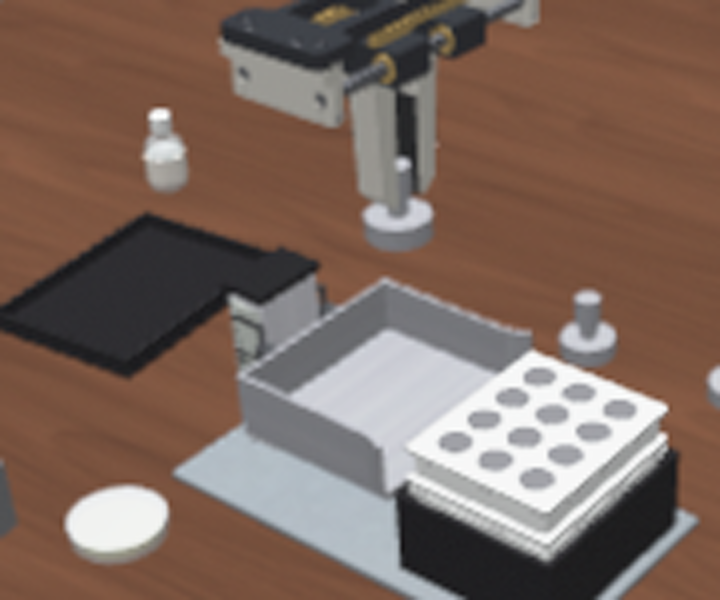

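Call:
move_arm --pt "-0.01 -0.002 0 0.007" --pt "-0.02 -0.004 0 0" --pt "-0.03 -0.006 0 0" --pt "-0.035 -0.007 0 0" --pt "-0.035 -0.008 0 0" --pt "-0.035 -0.008 0 0" --pt "-0.035 -0.008 0 0" --pt "-0.035 -0.008 0 0" --pt "-0.03 -0.006 0 0" --pt "-0.02 -0.004 0 0" --pt "-0.01 -0.002 0 0" --pt "0 0 0 0"

```text
time_s: 9.9
position: [558.8, -321.1, 163.4]
orientation: [[0.037, 0.999, 0.005], [0.999, -0.037, 0.008], [0.008, 0.005, -1.0]]
wrist_force: [-0.1, 0.1, -1.3]
gripper_width: 0.185
```

```bash
python3 -c "
from h import *
gt(576,-322,24)
c=cam('wrist');cv2.imwrite('pics/w6.png',c['img'][:,:,::-1])
for p in [(655,-257),(665,-387),(498,-397),(487,-268)]: print(proj(c,(*p,16)))
"
```

```text
tip [ 558.6 -321.3  191.4] F [-0.1  0.1 -1.3] w 0.185 t 9.9 tilt [0.005 0.008] -> shift mm [ -1.4  16.5 167.5] turn -0.004
[374.19272823 119.86752524]
[378.30523864 245.1760483 ]
[222.8576023  259.29060391]
[200.65217218 138.12180751]
```

View pics/w6.png

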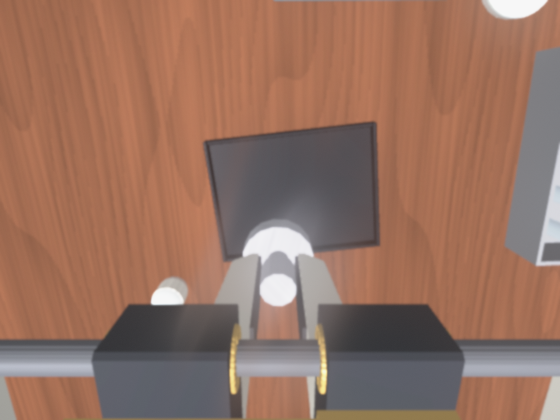

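Call:
move_arm --pt "0 0.005 0.01 0" --pt "0 0.006 0.02 0" --pt "0 0.004 0.025 0" --pt "0 0 0.025 0" --pt "0 0 0.025 0" --pt "0 0 0.02 0" --pt "0 0 0.01 0" --pt "0 0 0.006 0" --pt "0 0 0 0"

```text
time_s: 10.85
position: [581.3, -305.9, 14.1]
orientation: [[0.023, 1.0, 0.006], [1.0, -0.023, 0.012], [0.012, 0.006, -1.0]]
wrist_force: [0.7, -0.1, -2.0]
gripper_width: 0.183
```

```bash
python3 -c "
from h import *
gt(576,-322,25)
c=cam('wrist');cv2.imwrite('pics/w7.png',c['img'][:,:,::-1])
"
```

```text
tip [ 581.2 -306.2   42. ] F [ 0.7 -0.1 -2. ] w 0.183 t 10.85 tilt [0.006 0.012] -> shift mm [-16.1  -4.9  16.8] turn 0.01
```

Call:
move_arm --pt "0 0 0.006 0" --pt "0 0 0.005 0" --pt "0 0 0.003 0" --pt "0 0 0 0" --pt "0 0 0 0"

```text
time_s: 11.4
position: [584.1, -307.9, 3.4]
orientation: [[0.023, 1.0, 0.013], [1.0, -0.023, 0.007], [0.007, 0.012, -1.0]]
wrist_force: [-0.0, 0.1, -2.3]
gripper_width: 0.185
```

```bash
python3 -c "
from h import *
gt(576,-322,25)
c=cam('wrist');cv2.imwrite('pics/w7.png',c['img'][:,:,::-1])
"
```

```text
tip [ 583.8 -308.1   31.4] F [-0.   0.1 -2.3] w 0.185 t 11.4 tilt [0.013 0.007] -> shift mm [-14.2  -7.5   6.2] turn 0.01
```

View pics/w7.png

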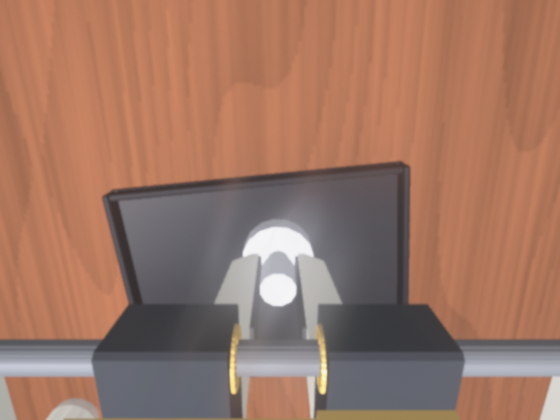

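Call:
move_arm --pt "0 0 0.003 0" --pt "0 0 0.003 0" --pt "0 0 0 0" --pt "0 0 0 0"

```text
time_s: 11.85
position: [584.3, -308.2, -2.7]
orientation: [[0.024, 1.0, 0.013], [1.0, -0.024, 0.006], [0.007, 0.013, -1.0]]
wrist_force: [-0.3, 0.3, -0.8]
gripper_width: 0.185
```

Call:
move_arm --pt "0 0 0.0015 0" --pt "0 0 0 0" --pt "0 0 0 0"

```text
time_s: 12.15
position: [585.0, -308.2, -2.4]
orientation: [[0.023, 1.0, 0.015], [1.0, -0.023, 0.006], [0.006, 0.014, -1.0]]
wrist_force: [-0.2, 0.6, -2.3]
gripper_width: 0.184
```

Call:
move_arm --pt "0 0 0.003 0" --pt "0 0 0.001 0" --pt "0 0 0 0"

```text
time_s: 12.45
position: [586.3, -308.6, -2.7]
orientation: [[0.023, 1.0, 0.018], [1.0, -0.023, 0.004], [0.004, 0.017, -1.0]]
wrist_force: [1.1, 0.9, -1.6]
gripper_width: 0.185
```

Call:
move_arm --pt "0 0 0 0" --pt "0 0 0 0" --pt "0 0 0 0" --pt "0 0 0 0" --jaw 0.45

```text
time_s: 12.85
position: [586.5, -308.8, -3.5]
orientation: [[0.023, 1.0, 0.018], [1.0, -0.023, 0.004], [0.004, 0.018, -1.0]]
wrist_force: [0.5, 0.0, -0.8]
gripper_width: 0.443
```

Call:
move_arm --pt "0 0 -0.005 0" --pt "0 0 -0.01 0" --pt "0 0 -0.02 0" --pt "0 0 -0.03 0" --pt "0 0 -0.03 0" --pt "0 0 -0.03 0" --pt "0 0 -0.03 0" --pt "0 0 -0.02 0" --pt "0 0 -0.01 0" --pt "0 0 -0.005 0" --pt "0 0 0 0"

```text
time_s: 13.95
position: [582.7, -309.4, 200.0]
orientation: [[0.023, 1.0, 0.02], [1.0, -0.023, 0.002], [0.003, 0.02, -1.0]]
wrist_force: [-0.1, -0.2, -0.1]
gripper_width: 0.451
```

```bash
python3 -c "
from h import *
gt(650,170,190)
c=cam('wrist');cv2.imwrite('pics/w8.png',c['img'][:,:,::-1])
c=cam('scene');crop(c,'sc8.png',140,150,420,300,2.8)
"
```

```text
tip [ 582.2 -309.5  228. ] F [-0.1 -0.2 -0.1] w 0.451 t 13.95 tilt [0.02  0.002] -> shift mm [480.8  55.9  40.4] turn 0.01
```

View pics/sc8.png

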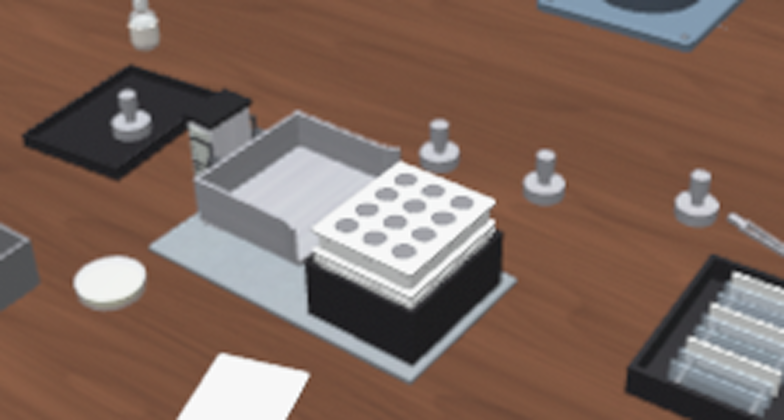

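Call:
move_arm --pt "0.01 0.001 0 0" --pt "0.02 0.003 0 0" --pt "0.035 0.005 0 0" --pt "0.045 0.005 0 0" --pt "0.045 0.005 0 0" --pt "0.045 0.005 0 0" --pt "0.045 0.005 0 0" --pt "0.045 0.005 0 0" --pt "0.045 0.005 0 0" --pt "0.03 0.003 0 0" --pt "0.015 0.002 0 0" --pt "0.005 0 0 0" --jaw 0.7

```text
time_s: 15.25
position: [627.4, 108.4, 190.0]
orientation: [[0.02, 1.0, -0.002], [1.0, -0.019, 0.016], [0.016, -0.003, -1.0]]
wrist_force: [0.5, -0.3, -0.4]
gripper_width: 0.704
```

```bash
python3 -c "
from h import *
gt(651,165,190)
c=cam('wrist');cv2.imwrite('pics/w9.png',c['img'][:,:,::-1])
"
```

```text
tip [627.4 108.  218. ] F [ 0.5 -0.3 -0.4] w 0.704 t 15.25 tilt [-0.002  0.016] -> shift mm [57.  22.5 28.9] turn 0.014
```

Call:
move_arm --pt "0.01 0.004 0.005 0.014" --pt "0.015 0.006 0.005 0" --pt "0.015 0.006 0.005 0" --pt "0.012 0.004 0.005 0" --pt "0.005 0.002 0.005 0" --pt "0 0 0 0" --pt "0 0 0 0"

```text
time_s: 16.0
position: [650.8, 167.7, 162.2]
orientation: [[0.034, 0.999, -0.007], [0.999, -0.034, 0.015], [0.015, -0.007, -1.0]]
wrist_force: [0.1, 0.1, -0.0]
gripper_width: 0.702
```

```bash
python3 -c "
from h import *
gt(651,165,100)
c=cam('wrist');cv2.imwrite('pics/w9.png',c['img'][:,:,::-1])
"
```

```text
tip [651.  167.2 190.1] F [ 0.1  0.1 -0. ] w 0.702 t 16.0 tilt [-0.007  0.015] -> shift mm [-3.6  0.8 90.1] turn -0.001
```

View pics/w9.png

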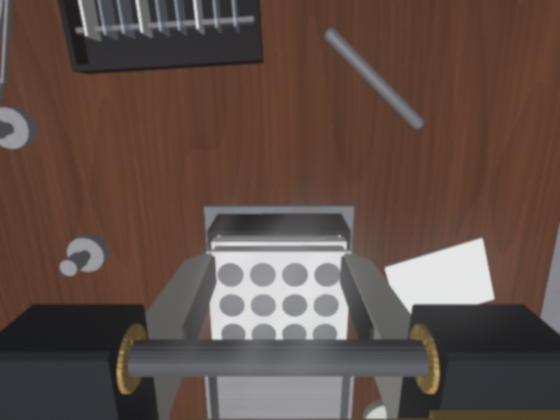

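```bash
python3 -c "
from h import *
c=cam('wrist')
print(plane(c,211,249,96),plane(c,349,249,96))
"
```

```text
[594.9898536  138.27429255  96.        ] [707.87669609 134.81841827  96.        ]
```

Call:
move_arm --pt "0 0 0.008 0" --pt "0 0 0.015 0" --pt "0 0 0.015 0" --pt "0 0 0.015 0" --pt "0 0 0.012 0" --pt "0 0 0.006 0" --pt "0 0 0 0" --pt "0 0 0 0"

```text
time_s: 16.9
position: [651.2, 165.2, 89.4]
orientation: [[0.039, 0.999, -0.003], [0.999, -0.039, 0.015], [0.015, -0.003, -1.0]]
wrist_force: [-0.1, 0.1, -0.2]
gripper_width: 0.701
```

```bash
python3 -c "
from h import *
gt(651,158,74)
"
```

```text
tip [651.2 164.8 117.4] F [-0.1  0.1 -0.2] w 0.701 t 16.9 tilt [-0.003  0.015] -> shift mm [-7.4  0.2 43.3] turn -0.005
```

Call:
move_arm --pt "0 0 0.008 -0.005" --pt "0 0 0.012 0" --pt "0 0 0.012 0" --pt "0 0 0.006 0" --pt "0 0 0.003 0" --pt "0 0 0 0" --pt "0 0 0 0"

```text
time_s: 17.6
position: [651.8, 166.0, 45.8]
orientation: [[0.033, 0.999, -0.001], [0.999, -0.033, 0.015], [0.015, -0.001, -1.0]]
wrist_force: [0.1, -0.3, -0.5]
gripper_width: 0.7
```

```bash
python3 -c "
from h import *
gt(651,158,73)
c=cam('scene');crop(c,'sc9.png',200,160,400,300,4)
c=cam('wrist');cv2.imwrite('pics/w10.png',c['img'][:,:,::-1])
"
```

```text
tip [651.9 165.6  73.8] F [ 0.1 -0.3 -0.5] w 0.7 t 17.6 tilt [-0.001  0.015] -> shift mm [-7.6 -0.6  0.7] turn 0.0
```

View pics/sc9.png

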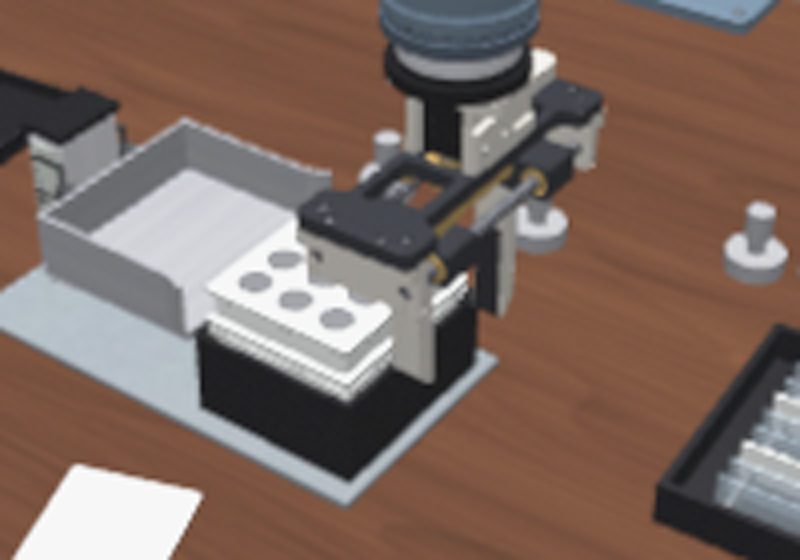

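View pics/w10.png

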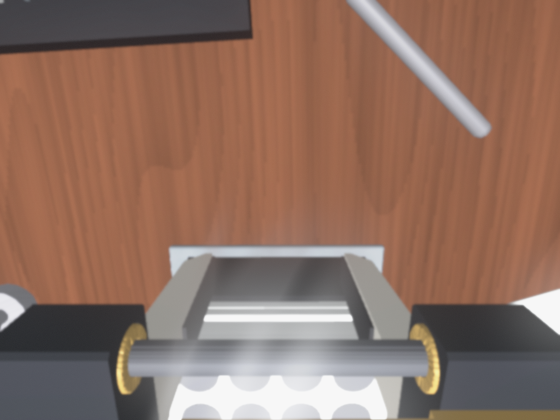

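```bash
python3 -c "
from h import *
c=cam('scene')
for x,y in [(702,165),(695,173),(702,158)]:
  for z in (60,70,80): print(x,y,z,(proj(c,(x,y,z))-[200,160])*4)
c=cam('wrist')
"
```

```text
702 165 60 [401.01363789 416.20298488]
702 165 70 [401.18062128 402.19473883]
702 165 80 [401.34955461 388.02291214]
695 173 60 [420.33987152 414.6430966 ]
695 173 70 [420.61883149 400.63629002]
695 173 80 [420.90104654 386.46604277]
702 158 60 [390.27284783 411.4283075 ]
702 158 70 [390.37711045 397.44228194]
702 158 80 [390.48258623 383.29351964]
```

```bash
python3 -c "
from h import *
c=cam('scene');crop(c,'sc10.png',270,210,340,262,11)
"
```

```text
(no output)
```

View pics/sc10.png

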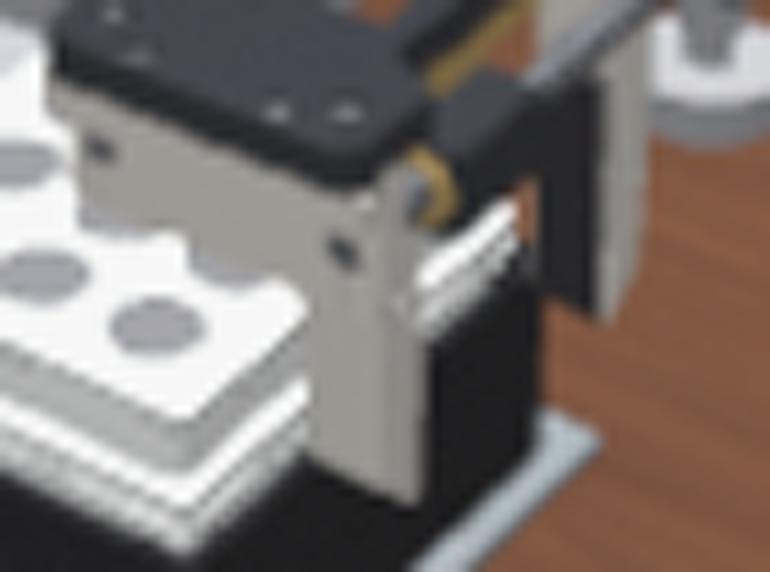

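```bash
sed -i 's/^OFF=28./OFF=34./' h.py; python3 -c "
from h import *
gt(650,158,73)
"
```

```text
tip [652.1 165.5  80.3] F [-0.1  0.9  0. ] w 0.703 t 17.85 tilt [0.    0.015] -> shift mm [-7.7 -1.9  7.2] turn 0.0
```

Call:
move_arm --pt "-0.003 0 0.003 0" --pt "-0.003 0 0.003 0" --pt "-0.003 0 0 0" --pt "-0.002 0 0 0" --pt "0 0 0 0"

```text
time_s: 18.35
position: [652.0, 153.9, 40.2]
orientation: [[0.033, 0.999, 0.001], [0.999, -0.033, 0.015], [0.015, 0.001, -1.0]]
wrist_force: [0.6, 0.4, -1.2]
gripper_width: 0.7
```

```bash
python3 -c "
from h import *
gt(650,158,73)
c=cam('scene');crop(c,'sc11.png',270,210,340,262,11)
"
```

```text
tip [652.  153.4  74.2] F [ 0.6  0.4 -1.2] w 0.7 t 18.35 tilt [0.001 0.015] -> shift mm [ 4.5 -2.1  1.2] turn 0.0
```

View pics/sc11.png

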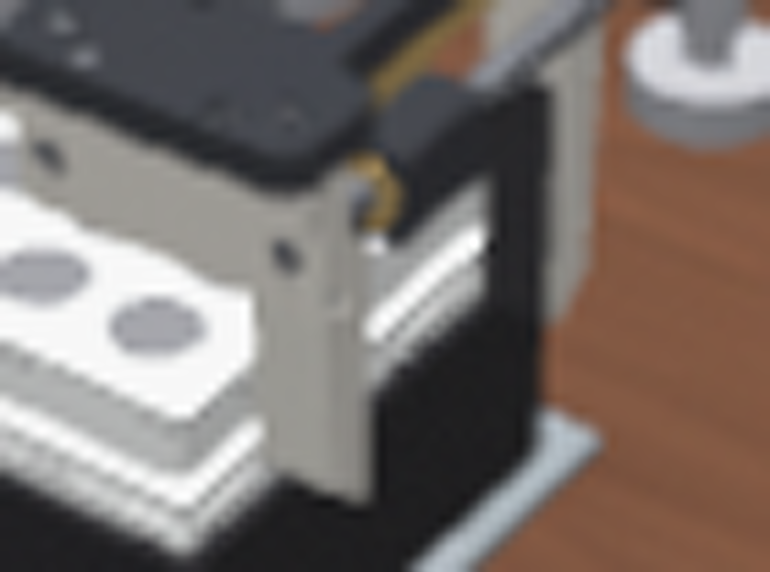

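```bash
python3 -c "
from h import *
c=cam('scene')
for p in [(708,134.8,96),(708,134.8,66),(586,138,66)]: print(p,(proj(c,p)-[270,210])*11)
for x in (690,702):
  for z in (66,74): print(x,z,[((proj(c,(x,y,z))-[270,210])*11).round() for y in (141,166)])
"
```

```text
(708, 134.8, 96) [188.6145621 414.6927189]
(708, 134.8, 66) [189.73246122 531.80195196]
(586, 138, 66) [521.75442615 232.56578625]
690 66 [array([266., 495.]), array([370., 541.])]
690 74 [array([266., 464.]), array([371., 510.])]
702 66 [array([232., 527.]), array([337., 573.])]
702 74 [array([232., 496.]), array([338., 542.])]
```

Call:
move_arm --pt "-0.002 0 0.002 0" --pt "-0.003 0 0 0" --pt "-0.004 0 0 0" --pt "-0.005 0 0 0" --pt "-0.005 0 0 0" --pt "-0.005 0 0 0" --pt "-0.005 0 0 0" --pt "-0.005 0 0 0" --pt "-0.004 0 0 0" --pt "-0.003 0 0 0" --pt "-0.001 0 0 0" --pt "0 0 0 0"

```text
time_s: 19.65
position: [651.0, 108.9, 38.0]
orientation: [[0.033, 0.999, 0.002], [0.999, -0.033, 0.016], [0.016, 0.002, -1.0]]
wrist_force: [0.5, 1.9, 0.6]
gripper_width: 0.698
```

```bash
python3 -c "
from h import *
gt(646.5,31.5,73)
c=cam('scene');crop(c,'sc12.png',200,160,340,270,5)
"
```

```text
tip [650.9 108.4  72. ] F [0.5 1.9 0.6] w 0.698 t 19.65 tilt [0.002 0.016] -> shift mm [-76.9  -1.9  -2.2] turn -0.0
```

View pics/sc12.png

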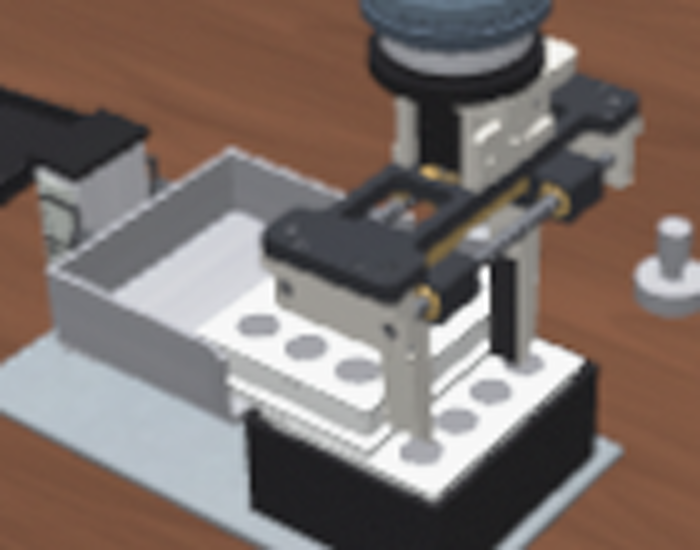

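Call:
move_arm --pt "-0.003 0 0 0" --pt "-0.005 0 0 0" --pt "-0.006 0 0 0" --pt "-0.006 0 0 0" --pt "-0.006 0 0 0" --pt "-0.006 0 0 0" --pt "-0.006 0 0 0" --pt "-0.006 0 0 0" --pt "-0.005 0 0 0" --pt "-0.003 0 0 0" --pt "-0.001 0 0 0" --pt "0 0 0 0"

```text
time_s: 20.9
position: [648.8, 50.8, 36.7]
orientation: [[0.034, 0.999, 0.002], [0.999, -0.034, 0.016], [0.016, 0.001, -1.0]]
wrist_force: [1.0, 0.3, -0.4]
gripper_width: 0.698
```

```bash
python3 -c "
from h import *
gt(646.5,31.5,73)
c=cam('scene');crop(c,'sc13.png',200,160,340,270,5)
"
```

```text
tip [648.7  50.3  70.7] F [ 1.   0.3 -0.4] w 0.698 t 20.9 tilt [0.002 0.016] -> shift mm [-18.8  -1.6  -2.6] turn -0.0
```

View pics/sc13.png

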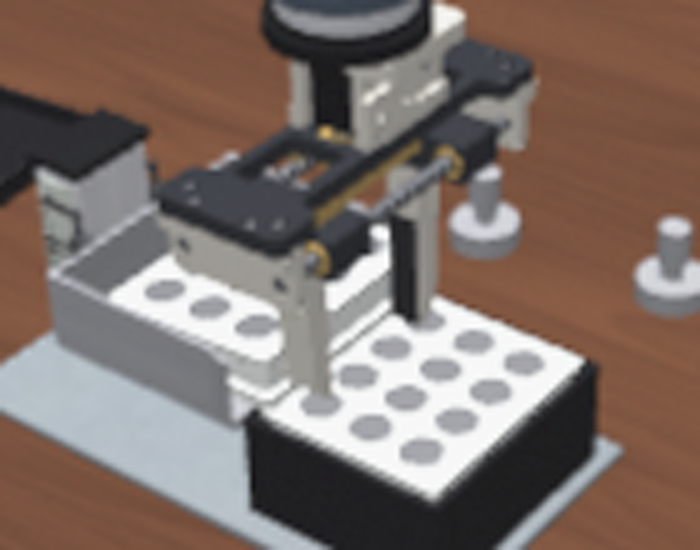

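Call:
move_arm --pt "-0.002 0 -0.001 0" --pt "-0.003 0 0 0" --pt "-0.004 0 0 0" --pt "-0.004 0 0 0" --pt "-0.003 0 0 0" --pt "-0.001 0 0 0" --pt "0 0 0 0" --pt "0 0 0 0"

```text
time_s: 21.75
position: [648.0, 32.9, 37.4]
orientation: [[0.033, 0.999, 0.001], [0.999, -0.033, 0.016], [0.016, 0.001, -1.0]]
wrist_force: [-0.0, 0.8, -0.4]
gripper_width: 0.701
```

```bash
python3 -c "
from h import *
gt(646.5,31.5,73)
c=cam('scene');crop(c,'sc14.png',200,160,340,270,5)
"
```

```text
tip [648.   32.4  71.3] F [-0.   0.8 -0.4] w 0.701 t 21.75 tilt [0.001 0.016] -> shift mm [-0.9 -1.4 -1.7] turn 0.0
```

View pics/sc14.png

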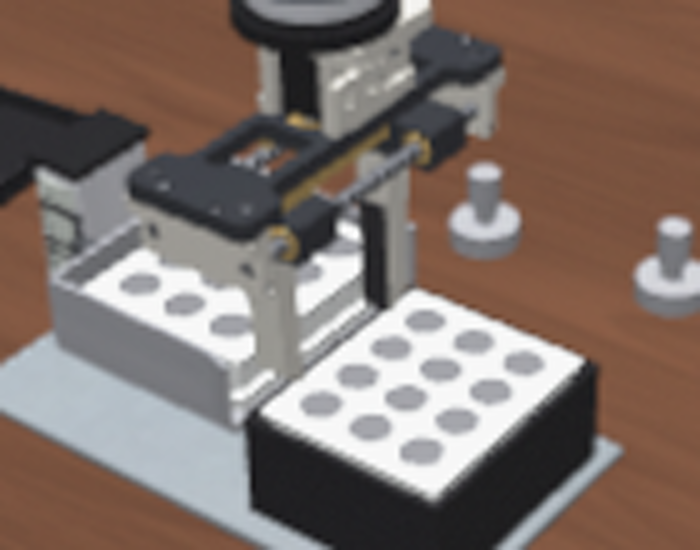

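Call:
move_arm --pt "0.004 0 -0.001 0" --pt "0.006 0 -0.003 0" --pt "0.003 0 -0.008 0" --pt "0 0 -0.015 0" --pt "0 0 -0.02 0" --pt "0 0 -0.025 0" --pt "0 0 -0.025 0" --pt "0 0 -0.02 0" --pt "0 0 -0.01 0" --pt "0 0 0 0"

```text
time_s: 22.8
position: [648.4, 48.3, 173.9]
orientation: [[0.029, 1.0, 0.004], [0.999, -0.029, 0.015], [0.015, 0.003, -1.0]]
wrist_force: [0.8, -0.5, 0.5]
gripper_width: 0.697
```

```bash
python3 -c "
from h import *
gt(646.5,31.5,73)
c=cam('scene');crop(c,'sc15.png',180,160,320,265,5.5)
c=cam('wrist');cv2.imwrite('pics/w15.png',c['img'][:,:,::-1])
"
```

```text
tip [648.3  47.8 207.9] F [ 0.8 -0.5  0.5] w 0.697 t 22.8 tilt [0.004 0.015] -> shift mm [-18.4  -1.7 134.6] turn 0.004
```

View pics/sc15.png

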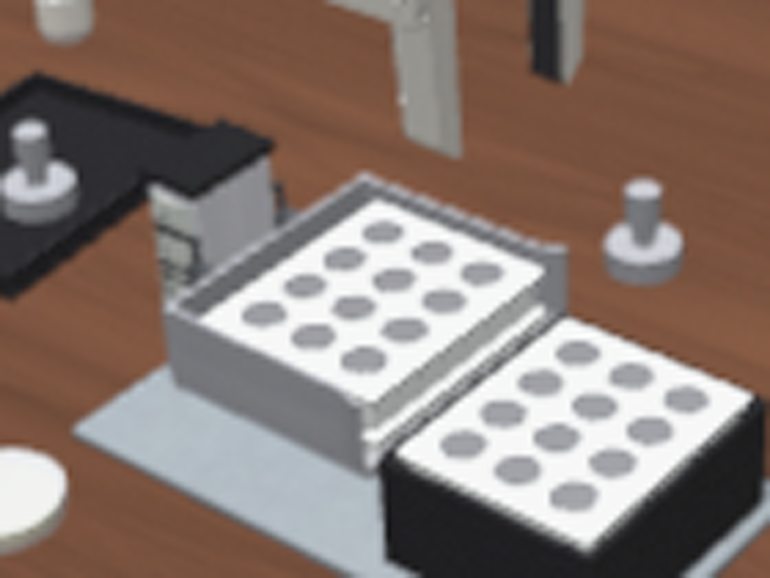

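View pics/w15.png

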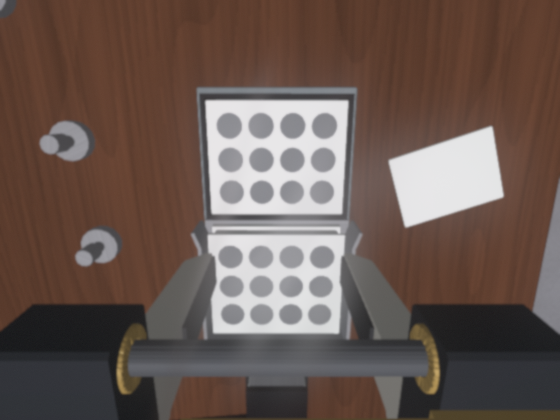

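```bash
cat > post.py <<'E'
from h import *
import sys
c=cam('scene');crop(c,sys.argv[1],200,182,240,222,15)
E
python3 post.py post1.png
```

```text
(no output)
```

View pics/post1.png

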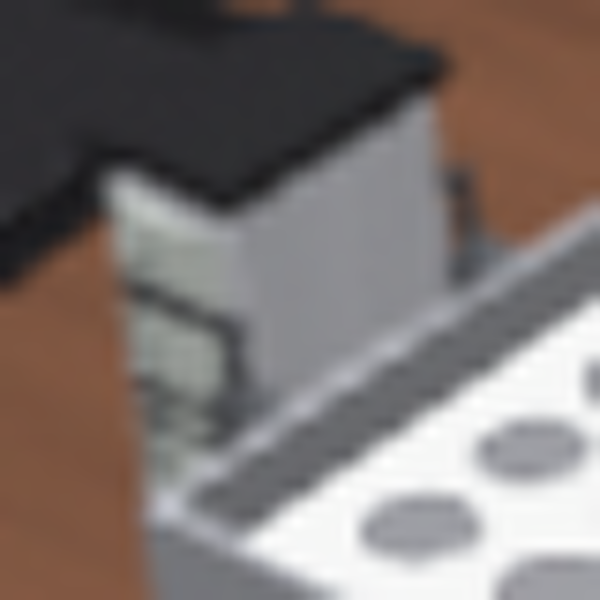

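```bash
cat > pan.py <<'E'
from h import *
import sys
# +x fence's outer face lower/upper edges: column profiles, vertical shift against a reference
def load(fn,u0,v0,w,h):
    im=cv2.imread('pics/'+fn);im=cv2.resize(im,(w,h),interpolation=cv2.INTER_AREA)
    full=np.zeros((420,560),np.float32);full[v0:v0+h,u0:u0+w]=cv2.cvtColor(im,cv2.COLOR_BGR2GRAY);return full
E
python3 - <<'E'
from pan import *
e=load('sc8.png',140,150,280,150); l=load('sc3.png',200,180,130,100)
c=cam('scene');n=cv2.cvtColor(c['img'],cv2.COLOR_RGB2GRAY).astype(np.float32);cv2.imwrite('pics/scene_plate.png',c['img'][:,:,::-1])
for u in (214,218,222,226,230,236,240):
    print(u);
    for nm,a in (('e',e),('l',l),('n',n)): print(nm,a[206:246,u].astype(int).tolist())
for z in (99,93,85): print(z,[proj(c,p) for p in [(714,-90,z)]])
E
```

```text
214
e [108, 91, 76, 91, 149, 161, 112, 104, 120, 155, 158, 122, 116, 117, 117, 116, 117, 118, 119, 118, 118, 116, 119, 134, 164, 186, 187, 187, 187, 187, 186, 187, 187, 188, 188, 187, 186, 187, 187, 188]
l [128, 127, 110, 83, 87, 96, 144, 161, 121, 106, 124, 157, 154, 121, 117, 117, 117, 117, 118, 120, 120, 119, 118, 117, 122, 150, 182, 188, 189, 188, 187, 188, 188, 189, 190, 188, 188, 188, 188, 188]
n [128, 123, 95, 76, 88, 90, 148, 168, 106, 105, 130, 162, 146, 118, 118, 117, 116, 116, 118, 119, 119, 118, 118, 117, 126, 159, 187, 187, 188, 187, 186, 186, 187, 188, 188, 187, 187, 188, 188, 187]
218
e [125, 139, 149, 132, 107, 104, 104, 104, 104, 106, 132, 160, 146, 120, 118, 117, 117, 117, 117, 119, 119, 119, 117, 117, 120, 139, 170, 187, 188, 188, 187, 187, 189, 189, 189, 189, 188, 187, 185, 186]
l [139, 133, 122, 138, 156, 132, 108, 106, 105, 105, 104, 107, 133, 161, 147, 121, 117, 118, 117, 117, 118, 119, 120, 119, 118, 117, 123, 151, 183, 189, 188, 188, 190, 190, 190, 191, 190, 188, 186, 187]
n [139, 132, 123, 139, 152, 131, 106, 106, 104, 124, 196, 242, 245, 215, 146, 118, 118,
[... 2603 characters left out ...]
, 208, 209, 206, 206, 206, 206, 207, 207, 208, 209, 211, 213, 212, 210, 208, 198, 163, 122, 117, 117, 116, 118, 117, 118, 119, 119, 119, 116, 116, 133, 167, 186, 187, 187]
l [106, 116, 154, 195, 207, 207, 206, 206, 209, 210, 208, 207, 207, 208, 209, 209, 209, 211, 213, 214, 213, 211, 210, 204, 173, 124, 118, 117, 117, 117, 118, 119, 119, 119, 119, 117, 116, 132, 168, 187]
n [158, 159, 166, 227, 246, 245, 246, 246, 242, 219, 194, 233, 244, 224, 182, 172, 219, 244, 247, 247, 247, 247, 246, 229, 164, 119, 118, 116, 116, 117, 118, 119, 120, 118, 118, 117, 115, 131, 168, 187]
99 [array([208.3047324 , 214.71298388])]
93 [array([208.57105403, 216.76368828])]
85 [array([208.92355692, 219.47799747])]
```

```bash
python3 -c "
from h import *
c=cam('wrist')
print([plane(c,u,v,87).round(1) for u,v in [(207,235),(345,235),(212,334),(341,334)]])
gt(450,-12,150)
"
```

```text
[array([585.2,  24.8,  87. ]), array([704. ,  21.6,  87. ]), array([581.4, -74.3,  87. ]), array([702.7, -77.5,  87. ])]
tip [646.6  47.7 204.1] F [-0.2  0.   0.1] w 0.702 t 23.05 tilt [-0.003  0.016] -> shift mm [ -66.2 -194.6   53.7] turn 0.004
```

Call:
move_arm --pt "-0.003 -0.01 0 0.004" --pt "-0.006 -0.02 0 0" --pt "-0.009 -0.03 0 0" --pt "-0.01 -0.035 0.005 0" --pt "-0.01 -0.035 0.01 0" --pt "-0.008 -0.03 0.01 0" --pt "-0.006 -0.02 0.01 0" --pt "-0.004 -0.01 0.01 0" --pt "-0.002 -0.005 0.005 0" --pt "0 0 0 0" --pt "0 0 0 0" --jaw 0.45

```text
time_s: 24.15
position: [435.5, -2.6, 107.8]
orientation: [[0.035, 0.999, -0.021], [0.999, -0.034, 0.02], [0.019, -0.022, -1.0]]
wrist_force: [-0.2, -0.2, 0.5]
gripper_width: 0.448
```

```bash
python3 -c "
from h import *
gt(450,-12,100)
c=cam('wrist');cv2.imwrite('pics/w16.png',c['img'][:,:,::-1]);print(proj(c,(450,-12,46)))
t=cam('top');crop(t,'top16.png',230,140,350,230,6)
"
```

```text
tip [436.2  -3.3 141.8] F [-0.2 -0.2  0.5] w 0.448 t 24.15 tilt [-0.021  0.02 ] -> shift mm [-9.  15.  41.3] turn -0.002
[297.58788078 225.57805824]
```

View pics/w16.png

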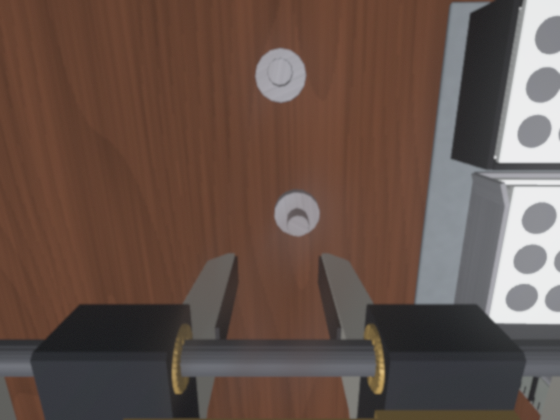

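View pics/top16.png

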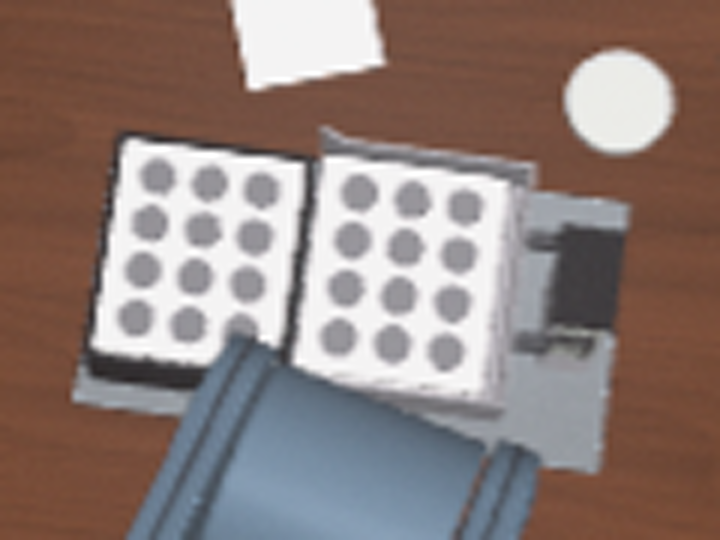

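```bash
python3 -c "
from h import *
t=cam('top')
f=lambda u,v:(u/6+230-.4,v/6+140-.4)
P=np.array([plane(t,*f(u,v),87) for u,v in [(361,193),(465,207),(339,336),(447,352)]])
M=np.array([plane(t,*f(u,v),66) for u,v in [(159,176),(262,190),(136,318)]])
print(P.round(1),P.mean(0),M.round(1),(M[1]+M[2])/2, P.mean(0)-(M[1]+M[2])/2)
c=cam('wrist');w=plane(c,298,223,46);print(w);gt(*w[:2],60)
"
```

```text
[[ 6.870e+02  1.000e-01  8.700e+01]
 [ 6.852e+02 -5.670e+01  8.700e+01]
 [ 6.066e+02  3.600e+00  8.700e+01]
 [ 6.040e+02 -5.480e+01  8.700e+01]] [645.7163221  -26.96447483  87.        ] [[691.  112.2  66. ]
 [689.1  54.8  66. ]
 [609.7 115.   66. ]] [649.35958601  84.88736142  66.        ] [  -3.64326391 -111.85183625   21.        ]
[450.87170305  -9.95601954  46.        ]
tip [436.6  -3.3 142.1] F [-0.2 -0.4  0.3] w 0.454 t 24.35 tilt [-0.021  0.019] -> shift mm [-7.7 16.3 81.6] turn -0.001
```

Call:
move_arm --pt "-0.003 0.006 0.01 0" --pt "-0.003 0.006 0.015 0" --pt "-0.002 0.004 0.015 0" --pt "0 0 0.015 0" --pt "0 0 0.01 0" --pt "0 0 0.005 0" --pt "0 0 0 0" --pt "0 0 0 0"

```text
time_s: 25.15
position: [456.1, -11.1, 33.4]
orientation: [[0.033, 0.999, -0.016], [0.999, -0.032, 0.018], [0.018, -0.017, -1.0]]
wrist_force: [-0.7, 0.9, 0.4]
gripper_width: 0.45
```

```bash
python3 -c "
from h import *
gt(450.5,-11,26)
c=cam('wrist');cv2.imwrite('pics/w17.png',c['img'][:,:,::-1]);print(proj(c,(450.5,-11,46)))
"
```

```text
tip [456.6 -11.7  67.4] F [-0.7  0.9  0.4] w 0.45 t 25.15 tilt [-0.016  0.018] -> shift mm [-0.2 -5.4 41.5] turn 0.001
[266.65489763 252.03126976]
```

View pics/w17.png

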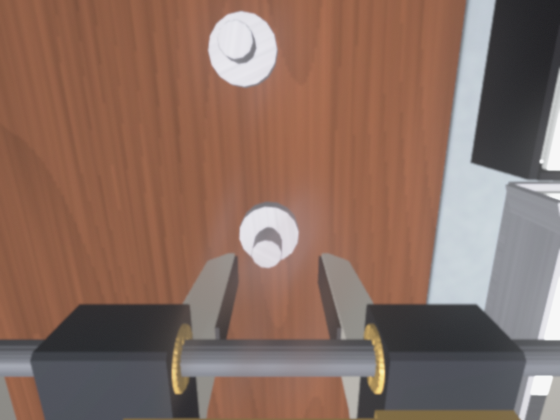

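Call:
move_arm --pt "0 -0.003 0.002 0" --pt "0 -0.002 0.006 0" --pt "0 0 0.01 0" --pt "0 0 0.01 0" --pt "0 0 0.006 0" --pt "0 0 0.003 0" --pt "0 0 0 0" --pt "0 0 0 0"

```text
time_s: 26.0
position: [450.7, -10.4, -5.7]
orientation: [[0.032, 0.999, -0.014], [0.999, -0.032, 0.017], [0.017, -0.014, -1.0]]
wrist_force: [-0.0, 0.4, -0.2]
gripper_width: 0.451
```

```bash
python3 -c "
from h import *
gt(450.5,-11,26)
"
```

```text
tip [451.2 -11.   28.3] F [-0.   0.4 -0.2] w 0.451 t 26.0 tilt [-0.014  0.017] -> shift mm [-0.1 -0.6  2.3] turn 0.001
```

Down 2 mm, close, lift.

Call:
move_arm --pt "0 -0.0005 0.0025 0" --pt "0 0 0 0"

```text
time_s: 26.2
position: [450.5, -10.4, -8.0]
orientation: [[0.032, 0.999, -0.013], [0.999, -0.032, 0.017], [0.017, -0.014, -1.0]]
wrist_force: [0.3, 0.0, -0.3]
gripper_width: 0.45
```

Call:
move_arm --pt "0 0 0 0" --pt "0 0 0 0" --pt "0 0 0 0" --pt "0 0 0 0" --pt "0 0 0 0" --jaw 0.05 --newtons 35

```text
time_s: 26.7
position: [450.9, -10.5, -7.6]
orientation: [[0.032, 0.999, -0.012], [0.999, -0.032, 0.017], [0.016, -0.013, -1.0]]
wrist_force: [0.3, 0.5, -1.5]
gripper_width: 0.184
```

```bash
python3 -c "
from h import *
gt(450.5,-11,26)
"
```

```text
tip [451.3 -11.1  26.4] F [ 0.3  0.5 -1.5] w 0.184 t 26.7 tilt [-0.012  0.017] -> shift mm [ 0.1 -0.8  0.4] turn 0.001
```

Call:
move_arm --pt "0 0 -0.006 0" --pt "0 0 -0.012 0" --pt "0 0 -0.02 0" --pt "0 0 -0.025 0" --pt "0 0 -0.025 0" --pt "0 0 -0.025 0" --pt "0 0 -0.02 0" --pt "0 0 -0.01 0" --pt "0 0 -0.004 0" --pt "0 0 0 0"

```text
time_s: 27.7
position: [450.4, -12.5, 146.0]
orientation: [[0.032, 0.999, -0.016], [0.999, -0.032, 0.018], [0.017, -0.017, -1.0]]
wrist_force: [-0.4, -0.4, -2.8]
gripper_width: 0.184
```

```bash
python3 -c "
from h import *
gt(645,-27,170)
"
```

```text
tip [451.  -13.1 180. ] F [-0.4 -0.4 -2.8] w 0.184 t 27.7 tilt [-0.016  0.018] -> shift mm [ -7.8 194.5   6.6] turn 0.001
```

Call:
move_arm --pt "-0.001 0.01 0 0" --pt "-0.003 0.02 0 0" --pt "-0.005 0.03 0 0" --pt "-0.006 0.035 0 0" --pt "-0.006 0.035 0 0" --pt "-0.006 0.035 0 0" --pt "-0.003 0.025 0 0" --pt "-0.002 0.012 0 0" --pt "0 0.005 0 0" --pt "0 0 0 0" --pt "0 0 0 0"

```text
time_s: 28.8
position: [661.2, -51.1, 121.7]
orientation: [[0.034, 0.999, -0.039], [0.999, -0.033, 0.025], [0.023, -0.04, -0.999]]
wrist_force: [-0.1, -0.1, -0.9]
gripper_width: 0.184
```

```bash
python3 -c "
from h import *
gt(671,-50,130)
"
```

```text
tip [662.5 -51.9 155.7] F [-0.1 -0.1 -0.9] w 0.184 t 28.8 tilt [-0.039  0.025] -> shift mm [ 1.6  9.4 25.4] turn -0.001
```

Call:
move_arm --pt "0 0.003 0.005 0" --pt "0.001 0.004 0.008 0" --pt "0 0.002 0.01 0" --pt "0 0 0.008 0" --pt "0 0 0.004 0" --pt "0 0 0 0" --pt "0 0 0 0"

```text
time_s: 29.5
position: [666.8, -48.3, 83.2]
orientation: [[0.033, 0.999, -0.041], [0.999, -0.032, 0.025], [0.024, -0.042, -0.999]]
wrist_force: [0.8, -0.1, -1.5]
gripper_width: 0.184
```

```bash
python3 -c "
from h import *
gt(671,-50,110)
c=cam('scene');crop(c,'sc17.png',180,160,320,265,5.5)
c=cam('wrist');cv2.imwrite('pics/w18.png',c['img'][:,:,::-1])
"
```

```text
tip [668.2 -49.2 117.2] F [ 0.8 -0.1 -1.5] w 0.184 t 29.5 tilt [-0.041  0.025] -> shift mm [-0.9  3.2  7. ] turn -0.0
```

View pics/sc17.png

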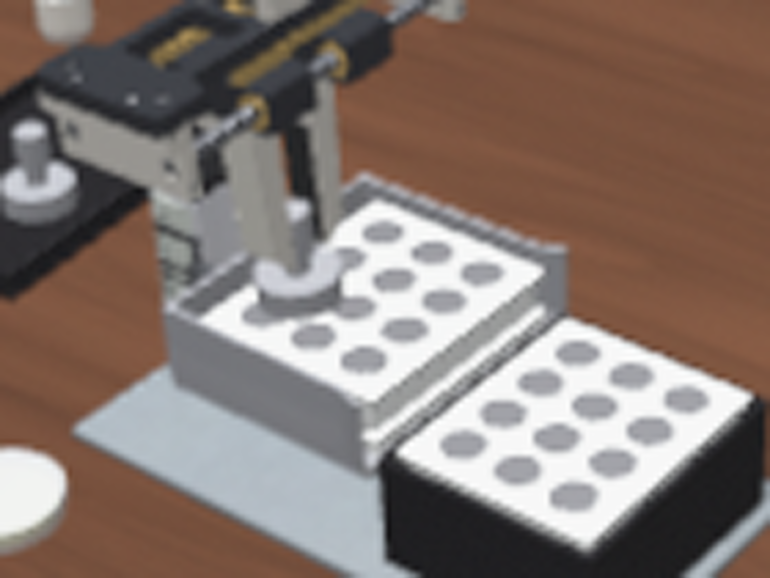

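View pics/w18.png

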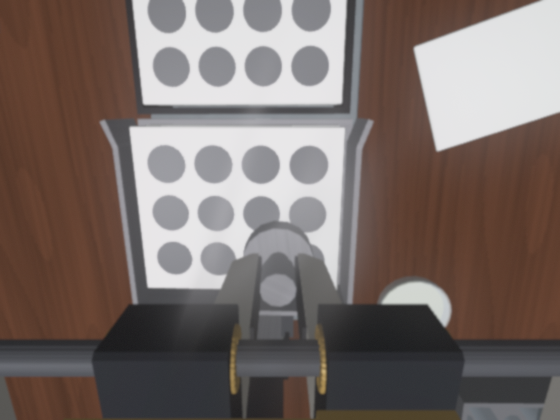

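Call:
move_arm --pt "0 0.002 0.002 0" --pt "0 0 0.003 0" --pt "0 0 0.002 0" --pt "0 0 0.001 0" --pt "0 0 0 0" --pt "0 0 0 0"

```text
time_s: 30.2
position: [669.9, -48.6, 76.4]
orientation: [[0.034, 0.999, -0.038], [0.999, -0.033, 0.024], [0.023, -0.038, -0.999]]
wrist_force: [0.1, 0.4, -1.0]
gripper_width: 0.188
```

```bash
python3 -c "
from h import *
gt(671,-50,109)
"
```

```text
tip [671.2 -49.4 110.4] F [ 0.1  0.4 -1. ] w 0.188 t 30.2 tilt [-0.038  0.024] -> shift mm [-0.6 -0.1  1.3] turn -0.0
```

Call:
move_arm --pt "0 0 0 0" --pt "0 0 0 0" --pt "0 0 0 0" --pt "0 0 0 0" --pt "0 0 0 0" --jaw 0.4

```text
time_s: 30.7
position: [670.4, -48.8, 77.3]
orientation: [[0.034, 0.999, -0.036], [0.999, -0.033, 0.024], [0.023, -0.037, -0.999]]
wrist_force: [0.9, -0.6, 0.3]
gripper_width: 0.4
```

```bash
python3 -c "
from h import *
gt(671,-50,109)
c=cam('scene');crop(c,'sc18.png',180,160,320,265,5.5)
"
```

```text
tip [671.6 -49.6 111.2] F [ 0.9 -0.6  0.3] w 0.4 t 30.7 tilt [-0.036  0.024] -> shift mm [-0.5 -0.5  2.3] turn -0.0
```

View pics/sc18.png

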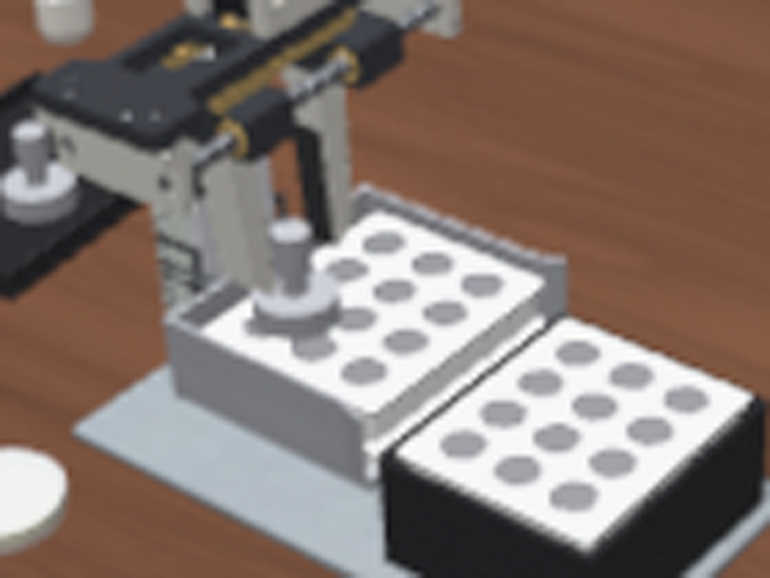

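Call:
move_arm --pt "0 0 -0.005 0" --pt "0 0 -0.01 0" --pt "0 0 -0.02 0" --pt "0 0 -0.025 0" --pt "0 0 -0.015 0" --pt "0 0 -0.006 0" --pt "0 0 0 0"

```text
time_s: 31.45
position: [673.9, -50.9, 164.9]
orientation: [[0.034, 0.999, -0.034], [0.999, -0.033, 0.023], [0.022, -0.035, -0.999]]
wrist_force: [0.2, -0.0, 1.2]
gripper_width: 0.4
```

```bash
python3 -c "
from h import *
gt(439,100,130)
c=cam('scene');crop(c,'sc19.png',180,160,400,300,3.6)
"
```

```text
tip [675.1 -51.7 198.9] F [ 0.2 -0.   1.2] w 0.4 t 31.45 tilt [-0.034  0.023] -> shift mm [ 142.1 -238.3   80.5] turn -0.0
```

View pics/sc19.png

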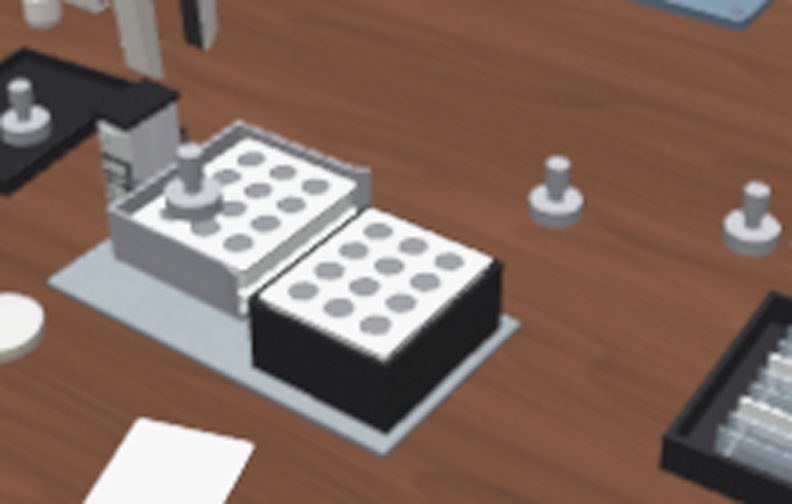

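Call:
move_arm --pt "0.006 -0.01 0 0" --pt "0.012 -0.02 0 0" --pt "0.018 -0.03 0 0" --pt "0.021 -0.035 0 0" --pt "0.021 -0.035 0.005 0" --pt "0.021 -0.035 0.01 0" --pt "0.018 -0.03 0.01 0" --pt "0.01 -0.018 0.01 0" --pt "0.006 -0.01 0.01 0" --pt "0.003 -0.005 0.005 0" --pt "0 0 0 0" --pt "0 0 0 0" --jaw 0.45

```text
time_s: 32.7
position: [423.2, 102.8, 114.3]
orientation: [[0.033, 0.998, -0.056], [0.999, -0.032, 0.027], [0.025, -0.057, -0.998]]
wrist_force: [-0.8, -0.6, 0.7]
gripper_width: 0.452
```

```bash
python3 -c "
from h import *
gt(439,100,70)
c=cam('wrist');cv2.imwrite('pics/w20.png',c['img'][:,:,::-1]);print(proj(c,(439,100,46)))
"
```

```text
tip [425.1 101.8 148.3] F [-0.8 -0.6  0.7] w 0.452 t 32.7 tilt [-0.056  0.027] -> shift mm [-3.3 18.4 77.3] turn -0.0
[301.80418707 215.86349506]
```

View pics/w20.png

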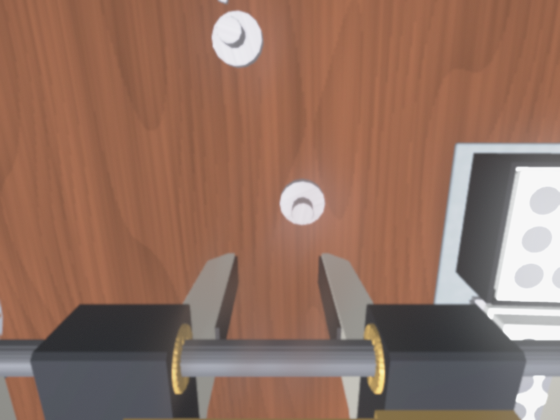

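```bash
python3 -c "
from h import *
c=cam('wrist');w=plane(c,303,210,46);print(w);gt(*w[:2],70)
"
```

```text
[440.20210909 104.76954026  46.        ]
tip [425.7 101.6 148.5] F [-0.5 -1.  -0.5] w 0.452 t 32.8 tilt [-0.056  0.027] -> shift mm [ 1.7 18.8 77.6] turn -0.001
```

Call:
move_arm --pt "0 0.004 0.005 0" --pt "0 0.006 0.01 0" --pt "0 0.004 0.012 0" --pt "0 0.002 0.012 0" --pt "0 0 0.012 0" --pt "0 0 0.01 0" --pt "0 0 0.006 0" --pt "0 0 0.002 0" --pt "0 0 0 0" --pt "0 0 0 0"

```text
time_s: 33.8
position: [443.3, 101.5, 38.7]
orientation: [[0.038, 0.998, -0.053], [0.999, -0.037, 0.027], [0.025, -0.054, -0.998]]
wrist_force: [0.2, -0.6, 0.2]
gripper_width: 0.449
```

```bash
python3 -c "
from h import *
gt(439,101,26)
c=cam('wrist');cv2.imwrite('pics/w21.png',c['img'][:,:,::-1]);print(proj(c,(439,101,46)))
"
```

```text
tip [445.1 100.6  72.6] F [ 0.2 -0.6  0.2] w 0.449 t 33.8 tilt [-0.053  0.027] -> shift mm [-0.9 -3.6 46.9] turn -0.005
[268.82101098 249.22247396]
```

View pics/w21.png

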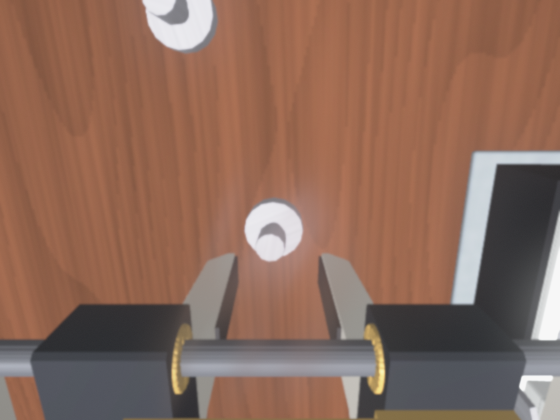

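```bash
python3 -c "
from h import *
c=cam('wrist');w=plane(c,270,247,46);print(w);gt(*w[:2],26)
"
```

```text
[439.83095859 102.36073521  46.        ]
tip [445.2 100.5  72.8] F [ 0.1 -0.3 -0.5] w 0.449 t 33.9 tilt [-0.052  0.027] -> shift mm [ 0.4 -2.9 47.1] turn -0.005
```

Call:
move_arm --pt "0 -0.002 0.004 -0.004" --pt "0 -0.001 0.008 0" --pt "0 0 0.01 0" --pt "0 0 0.01 0" --pt "0 0 0.008 0" --pt "0 0 0.004 0" --pt "0 0 0.001 0" --pt "0 0 0 0" --pt "0 0 0 0"

```text
time_s: 34.8
position: [437.6, 103.0, -9.7]
orientation: [[0.034, 0.998, -0.052], [0.999, -0.032, 0.027], [0.025, -0.053, -0.998]]
wrist_force: [-0.6, 0.5, -0.3]
gripper_width: 0.452
```

```bash
python3 -c "
from h import *
gt(439.5,102,26)
"
```

```text
tip [439.3 102.1  24.2] F [-0.6  0.5 -0.3] w 0.452 t 34.8 tilt [-0.052  0.027] -> shift mm [-0.   0.1 -1.8] turn -0.001
```

Call:
move_arm --pt "0 0 -0.002 0" --pt "0 0 0 0"

```text
time_s: 35.0
position: [438.3, 102.9, -7.1]
orientation: [[0.034, 0.998, -0.051], [0.999, -0.032, 0.027], [0.025, -0.051, -0.998]]
wrist_force: [-0.2, 0.4, 0.4]
gripper_width: 0.45
```

Call:
move_arm --pt "0 0 0 0" --pt "0 0 0 0" --pt "0 0 0 0" --pt "0 0 0 0" --pt "0 0 0 0" --jaw 0.05

```text
time_s: 35.5
position: [438.7, 102.9, -6.3]
orientation: [[0.034, 0.998, -0.049], [0.999, -0.032, 0.027], [0.025, -0.05, -0.998]]
wrist_force: [-0.3, 0.4, 0.5]
gripper_width: 0.182
```

```bash
python3 -c "
from h import *
gt(439.5,102,26)
"
```

```text
tip [440.4 102.   27.6] F [-0.3  0.4  0.5] w 0.182 t 35.5 tilt [-0.049  0.027] -> shift mm [-0.1 -0.8  1.7] turn -0.0
```

Call:
move_arm --pt "0 0 -0.006 0" --pt "0 0 -0.012 0" --pt "0 0 -0.018 0" --pt "0 0 -0.022 0" --pt "0 0 -0.022 0" --pt "0 0 -0.022 0" --pt "0 0 -0.018 0" --pt "0 0 -0.012 0" --pt "0 0 -0.006 0" --pt "0 0 0 0" --pt "0 0 0 0"

```text
time_s: 36.6
position: [443.5, 99.0, 137.7]
orientation: [[0.034, 0.998, -0.053], [0.999, -0.032, 0.027], [0.025, -0.054, -0.998]]
wrist_force: [-0.1, 0.4, -2.2]
gripper_width: 0.188
```

```bash
python3 -c "
from h import *
gt(617,-48,170)
"
```

```text
tip [445.3  98.1 171.6] F [-0.1  0.4 -2.2] w 0.188 t 36.6 tilt [-0.053  0.027] -> shift mm [-140.2  176.1  -11.4] turn -0.001
```

Call:
move_arm --pt "-0.006 0.007 -0.002 0" --pt "-0.012 0.015 -0.003 0" --pt "-0.016 0.02 -0.004 0" --pt "-0.019 0.023 -0.004 0" --pt "-0.019 0.023 -0.004 0" --pt "-0.019 0.023 -0.004 0" --pt "-0.018 0.022 -0.004 0" --pt "-0.014 0.018 -0.002 0" --pt "-0.009 0.012 0 0" --pt "-0.004 0.006 0 0" --pt "0 0 0 0" --pt "0 0 0 0"

```text
time_s: 37.8
position: [620.3, -61.3, 142.1]
orientation: [[0.038, 0.997, -0.064], [0.999, -0.036, 0.027], [0.024, -0.065, -0.998]]
wrist_force: [-0.2, -0.2, -1.7]
gripper_width: 0.183
```

```bash
python3 -c "
from h import *
gt(617,-48,125)
c=cam('scene');crop(c,'sc20.png',180,160,400,300,3.6)
"
```

```text
tip [622.5 -62.2 176. ] F [-0.2 -0.2 -1.7] w 0.183 t 37.8 tilt [-0.064  0.027] -> shift mm [12.8 -2.7 51.6] turn -0.005
```

View pics/sc20.png

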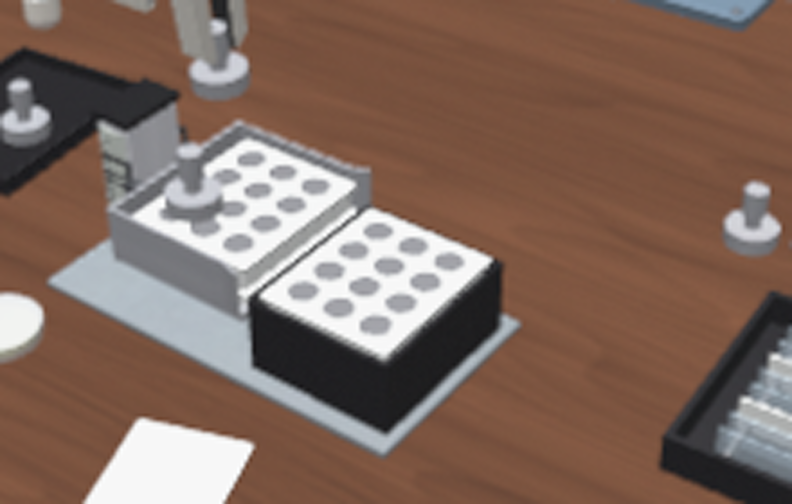

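Call:
move_arm --pt "0.004 -0.001 0.006 0" --pt "0.004 -0.001 0.01 0" --pt "0.003 0 0.012 0" --pt "0 0 0.012 0" --pt "0 0 0.01 0" --pt "0 0 0.005 0" --pt "0 0 0 0" --pt "0 0 0 0"

```text
time_s: 38.65
position: [611.8, -44.2, 82.3]
orientation: [[0.034, 0.997, -0.067], [0.999, -0.032, 0.027], [0.025, -0.067, -0.997]]
wrist_force: [0.0, -0.5, -1.3]
gripper_width: 0.184
```

```bash
python3 -c "
from h import *
gt(617,-48,105)
"
```

```text
tip [614.  -45.2 116.2] F [ 0.  -0.5 -1.3] w 0.184 t 38.65 tilt [-0.067  0.027] -> shift mm [-3.   3.8 10.9] turn -0.001
```

Call:
move_arm --pt "-0.001 0.002 0.003 0" --pt "-0.001 0.001 0.003 0" --pt "0 0 0.003 0" --pt "0 0 0.002 0" --pt "0 0 0 0" --pt "0 0 0 0"

```text
time_s: 39.25
position: [615.7, -47.1, 71.8]
orientation: [[0.035, 0.997, -0.063], [0.999, -0.033, 0.026], [0.024, -0.064, -0.998]]
wrist_force: [-0.5, 1.0, -1.2]
gripper_width: 0.185
```

```bash
python3 -c "
from h import *
gt(617,-48,104.5)
"
```

```text
tip [617.9 -48.  105.8] F [-0.5  1.  -1.2] w 0.185 t 39.25 tilt [-0.063  0.026] -> shift mm [-0.1 -0.8  1.3] turn -0.001
```

Call:
move_arm --pt "0 0 0 0" --pt "0 0 0 0" --pt "0 0 0 0" --pt "0 0 0 0" --pt "0 0 0 0" --jaw 0.4

```text
time_s: 39.75
position: [616.4, -47.3, 73.0]
orientation: [[0.034, 0.998, -0.061], [0.999, -0.033, 0.026], [0.024, -0.062, -0.998]]
wrist_force: [0.0, 0.2, 0.5]
gripper_width: 0.401
```

Call:
move_arm --pt "0 0 -0.005 0" --pt "0 0 -0.01 0" --pt "0 0 -0.015 0" --pt "0 0 -0.02 0" --pt "0 0 -0.02 0" --pt "0 0 -0.015 0" --pt "0 0 -0.01 0" --pt "0 0 0 0" --pt "0 0 0 0"

```text
time_s: 40.65
position: [623.3, -50.0, 176.5]
orientation: [[0.034, 0.998, -0.058], [0.999, -0.033, 0.025], [0.023, -0.059, -0.998]]
wrist_force: [0.6, 0.2, 0.0]
gripper_width: 0.398
```

```bash
python3 -c "
from h import *
gt(389,234,130)
c=cam('scene');crop(c,'sc21.png',180,160,400,300,3.6)
"
```

```text
tip [625.3 -50.9 210.5] F [0.6 0.2 0. ] w 0.398 t 40.65 tilt [-0.058  0.025] -> shift mm [ 274.7 -240.4  101.1] turn -0.001
```

View pics/sc21.png

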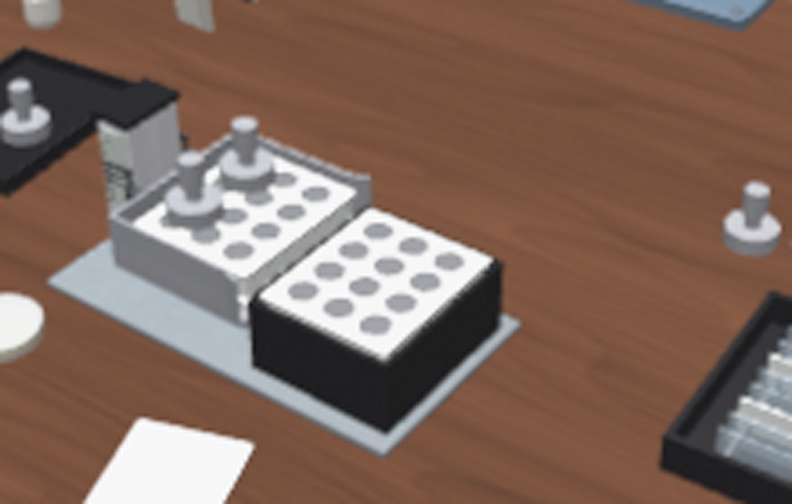

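Call:
move_arm --pt "0.008 -0.007 0 0" --pt "0.016 -0.014 0 0" --pt "0.022 -0.019 0 0" --pt "0.027 -0.023 0 0" --pt "0.03 -0.026 0 0" --pt "0.03 -0.026 0.003 0" --pt "0.03 -0.026 0.005 0" --pt "0.027 -0.023 0.006 0" --pt "0.022 -0.019 0.006 0" --pt "0.016 -0.014 0.006 0" --pt "0.008 -0.007 0.004 0" --pt "0 0 0 0" --jaw 0.45

```text
time_s: 41.9
position: [404.7, 205.5, 155.1]
orientation: [[0.035, 0.996, -0.079], [0.999, -0.033, 0.028], [0.025, -0.08, -0.997]]
wrist_force: [-0.2, 0.2, 1.1]
gripper_width: 0.453
```

Call:
move_arm --pt "0.008 -0.008 0.008 0" --pt "0.01 -0.008 0.01 0" --pt "0.006 -0.005 0.01 0" --pt "0 0 0.005 0" --pt "0 0 0 0" --pt "0 0 0 0"

```text
time_s: 42.5
position: [381.5, 231.3, 120.6]
orientation: [[0.038, 0.996, -0.08], [0.999, -0.036, 0.026], [0.024, -0.081, -0.996]]
wrist_force: [0.1, -0.5, 0.2]
gripper_width: 0.446
```

```bash
python3 -c "
from h import *
gt(389,234,70)
c=cam('wrist');cv2.imwrite('pics/w22.png',c['img'][:,:,::-1]);print(proj(c,(389,234,46)))
"
```

```text
tip [384.2 230.4 154.5] F [ 0.1 -0.5  0.2] w 0.446 t 42.5 tilt [-0.08   0.026] -> shift mm [ 1.8 11.5 83.9] turn -0.005
[293.57364282 207.31201105]
```

View pics/w22.png

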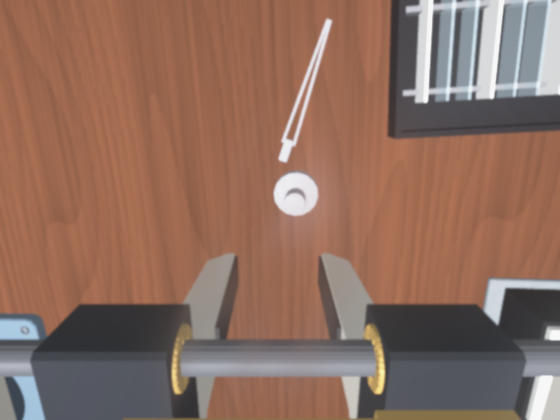

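Call:
move_arm --pt "0 0 0 0" --pt "0 0 0 0" --pt "0 0 0 0" --pt "0 0 0 0" --pt "0 0 0 0" --pt "0 0 0 0" --pt "0 0 0 0" --pt "0 0 0 0" --pt "0 0 0 0" --pt "0 0 0 0" --pt "0 0 0 0" --pt "0 0 0 0"

```text
time_s: 43.75
position: [383.3, 230.8, 121.8]
orientation: [[0.039, 0.996, -0.077], [0.999, -0.037, 0.027], [0.024, -0.078, -0.997]]
wrist_force: [-1.1, -0.5, -0.4]
gripper_width: 0.449
```

```bash
python3 -c "
from h import *
gt(389,234,70);print(state()['q'])
c=cam('wrist');w=plane(c,296,197,46);print(w);gt(*w[:2],70)
"
```

```text
tip [386.  229.9 155.7] F [-1.1 -0.5 -0.4] w 0.449 t 43.75 tilt [-0.077  0.027] -> shift mm [ 2.2  9.6 85.3] turn -0.006
[ 14.30638521   9.77371134 104.14835101   2.76076788  69.99223803
  15.47301145]
[393.21810028 241.78058143  46.        ]
tip [386.  229.9 155.7] F [ 1.4 -0.3 -0.6] w 0.455 t 43.8 tilt [-0.077  0.027] -> shift mm [10.1 13.5 85.2] turn -0.006
```

Call:
move_arm --pt "0 0 -0.008 0" --pt "0 0 -0.015 0" --pt "0 0 -0.02 0" --pt "0 0 -0.02 0" --pt "0 0 -0.015 0" --pt "0 0 -0.008 0" --pt "0 0 0 0"

```text
time_s: 44.5
position: [390.2, 228.3, 213.3]
orientation: [[0.039, 0.996, -0.077], [0.999, -0.037, 0.027], [0.024, -0.078, -0.997]]
wrist_force: [0.2, 0.4, -0.4]
gripper_width: 0.451
```

Call:
move_arm --pt "0 0 0.03 0" --pt "0 0 0.04 0" --pt "0 0 0 0" --pt "0 0 0 0"

```text
time_s: 44.9
position: [385.2, 230.3, 142.5]
orientation: [[0.039, 0.996, -0.075], [0.999, -0.037, 0.028], [0.025, -0.076, -0.997]]
wrist_force: [1.4, -0.6, 0.9]
gripper_width: 0.452
```

```bash
python3 -c "
from h import *
gt(391,238,75)
"
```

```text
tip [387.7 229.4 176.4] F [ 1.4 -0.6  0.9] w 0.452 t 44.9 tilt [-0.075  0.028] -> shift mm [  6.2  10.6 101.1] turn -0.006
```

Call:
move_arm --pt "0.002 0.003 0.01 0" --pt "0.003 0.005 0.015 0" --pt "0.002 0.004 0.018 0" --pt "0 0.001 0.018 0" --pt "0 0 0.015 0" --pt "0 0 0.012 0" --pt "0 0 0.006 0" --pt "0 0 0 0" --pt "0 0 0 0"

```text
time_s: 45.8
position: [402.7, 243.0, 51.8]
orientation: [[0.039, 0.998, -0.057], [0.999, -0.037, 0.032], [0.03, -0.059, -0.998]]
wrist_force: [-0.2, -0.2, -0.1]
gripper_width: 0.449
```

```bash
python3 -c "
from h import *
c=cam('wrist');cv2.imwrite('pics/w23.png',c['img'][:,:,::-1]);print(proj(c,(391,238,46)))
gt(391,238,26)
"
```

```text
[259.2507635  248.27500053]
tip [404.7 241.9  85.9] F [ 0.2 -0.1  0.1] w 0.451 t 45.85 tilt [-0.057  0.033] -> shift mm [ -6.3 -10.1  60.4] turn -0.006
```

View pics/w23.png

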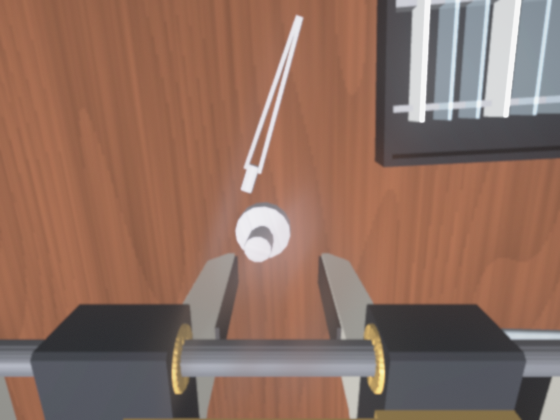

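Call:
move_arm --pt "-0.003 -0.004 0 0" --pt "-0.002 -0.003 0.006 0" --pt "-0.001 0 0.01 0" --pt "0 0 0.012 0" --pt "0 0 0.012 0" --pt "0 0 0.008 0" --pt "0 0 0.004 0" --pt "0 0 0 0" --pt "0 0 0 0"

```text
time_s: 46.75
position: [392.5, 238.4, -2.0]
orientation: [[0.04, 0.998, -0.054], [0.999, -0.038, 0.033], [0.031, -0.055, -0.998]]
wrist_force: [0.1, 0.1, 0.5]
gripper_width: 0.449
```

```bash
python3 -c "
from h import *
gt(390.5,237.5,26)
c=cam('wrist');cv2.imwrite('pics/w24.png',c['img'][:,:,::-1]);print(proj(c,(390.5,237.5,46)))
"
```

```text
tip [394.3 237.3  31.9] F [0.1 0.1 0.5] w 0.449 t 46.75 tilt [-0.054  0.033] -> shift mm [-0.1 -3.5  6.1] turn -0.006
[266.85812292 281.37197134]
```

View pics/w24.png

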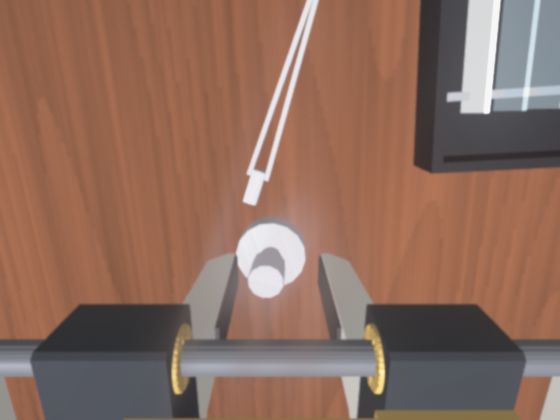

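Knob top at (266,281), as predicted; fingers straddle it.

Call:
move_arm --pt "0 -0.002 0.003 0" --pt "0 -0.001 0.003 0" --pt "0 0 0 0"

```text
time_s: 47.1
position: [389.9, 239.0, -7.3]
orientation: [[0.04, 0.998, -0.052], [0.999, -0.038, 0.034], [0.032, -0.053, -0.998]]
wrist_force: [-0.4, 0.5, -0.4]
gripper_width: 0.452
```

Call:
move_arm --pt "0 0 0 0" --pt "0 0 0 0" --pt "0 0 0 0" --pt "0 0 0 0" --pt "0 0 0 0" --jaw 0.05

```text
time_s: 47.6
position: [389.7, 239.1, -7.1]
orientation: [[0.039, 0.998, -0.052], [0.999, -0.038, 0.034], [0.032, -0.053, -0.998]]
wrist_force: [-0.1, -0.4, -0.6]
gripper_width: 0.185
```

```bash
python3 -c "
from h import *
gt(390.5,237.5,26)
"
```

```text
tip [391.5 237.9  26.9] F [-0.1 -0.4 -0.6] w 0.185 t 47.6 tilt [-0.052  0.034] -> shift mm [-0.5 -0.9  0.9] turn -0.006
```

Call:
move_arm --pt "0 0 -0.006 0" --pt "0 0 -0.012 0" --pt "0 0 -0.018 0" --pt "0 0 -0.022 0" --pt "0 0 -0.022 0" --pt "0 0 -0.022 0" --pt "0 0 -0.018 0" --pt "0 0 -0.014 0" --pt "0 0 -0.008 0" --pt "0 0 0 0" --pt "0 0 0 0"

```text
time_s: 48.7
position: [396.2, 233.2, 141.7]
orientation: [[0.04, 0.998, -0.053], [0.999, -0.038, 0.033], [0.031, -0.054, -0.998]]
wrist_force: [0.4, -0.5, -1.1]
gripper_width: 0.187
```

```bash
python3 -c "
from h import *
gt(672,-6,170)
"
```

```text
tip [398.  232.  175.7] F [ 0.4 -0.5 -1.1] w 0.187 t 48.7 tilt [-0.053  0.033] -> shift mm [-227.   282.8  -16.7] turn -0.007
```

Call:
move_arm --pt "-0.005 0.006 -0.001 -0.006" --pt "-0.009 0.011 -0.002 0" --pt "-0.013 0.016 -0.003 0" --pt "-0.016 0.02 -0.003 0" --pt "-0.016 0.02 -0.003 0" --pt "-0.016 0.02 -0.003 0" --pt "-0.016 0.02 -0.003 0" --pt "-0.016 0.02 -0.003 0" --pt "-0.016 0.02 -0.003 0" --pt "-0.016 0.02 -0.003 0" --pt "-0.016 0.02 -0.003 0" --pt "-0.016 0.02 -0.003 0"

```text
time_s: 49.9
position: [613.1, 38.1, 147.0]
orientation: [[0.033, 0.997, -0.069], [0.999, -0.031, 0.03], [0.028, -0.07, -0.997]]
wrist_force: [1.2, 0.8, -0.5]
gripper_width: 0.189
```

```bash
python3 -c "
from h import *
gt(672,-6,170)
"
```

```text
tip [615.4  37.1 180.9] F [ 1.2  0.8 -0.5] w 0.189 t 49.9 tilt [-0.069  0.03 ] -> shift mm [-41.5  58.5   5.7] turn 0.0
```

Call:
move_arm --pt "-0.012 0.015 -0.001 0" --pt "-0.009 0.012 0 0" --pt "-0.005 0.008 0 0" --pt "-0.002 0.004 0.005 0" --pt "0 0 0.01 0" --pt "0 0 0.01 0" --pt "0 0 0.005 0" --pt "0 0 0 0" --pt "0 0 0 0"

```text
time_s: 50.8
position: [650.1, 1.8, 104.6]
orientation: [[0.037, 0.996, -0.079], [0.999, -0.035, 0.031], [0.028, -0.08, -0.996]]
wrist_force: [-0.4, 0.1, -1.2]
gripper_width: 0.185
```

```bash
python3 -c "
from h import *
gt(672,-6,105)
c=cam('scene');crop(c,'sc22.png',180,160,400,300,3.6)
"
```

```text
tip [652.8   0.8 138.5] F [-0.4  0.1 -1.2] w 0.185 t 50.8 tilt [-0.079  0.031] -> shift mm [-7.  22.  31.7] turn -0.004
```

View pics/sc22.png

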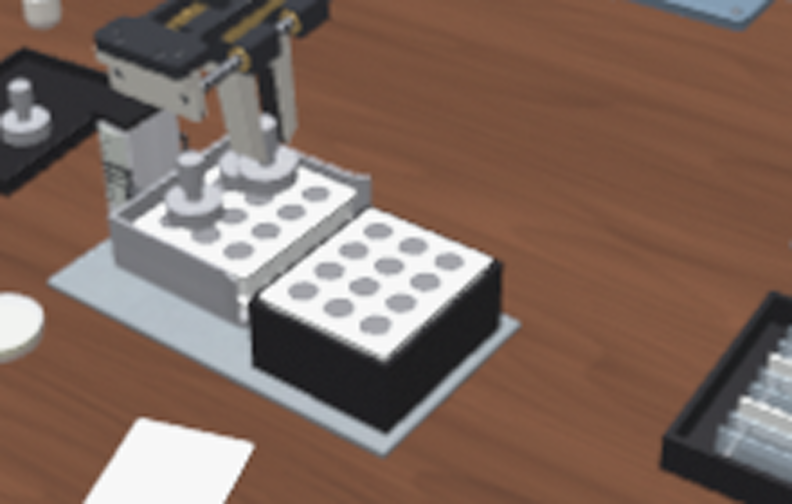

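Call:
move_arm --pt "-0.002 0.006 0 -0.004" --pt "-0.002 0.007 0.002 0" --pt "-0.001 0.004 0.006 0" --pt "0 0.001 0.01 0" --pt "0 0 0.008 0" --pt "0 0 0.004 0" --pt "0 0 0 0" --pt "0 0 0 0"

```text
time_s: 51.65
position: [667.4, -2.9, 70.9]
orientation: [[0.032, 0.996, -0.078], [0.999, -0.03, 0.031], [0.029, -0.079, -0.997]]
wrist_force: [0.5, 0.7, -1.1]
gripper_width: 0.184
```

```bash
python3 -c "
from h import *
gt(672,-6,97.5)
"
```

```text
tip [670.   -4.  104.7] F [ 0.5  0.7 -1.1] w 0.184 t 51.65 tilt [-0.078  0.031] -> shift mm [-2.2  2.6  7. ] turn 0.001
```

Call:
move_arm --pt "-0.001 0.001 0.003 0" --pt "0 0 0.003 0" --pt "0 0 0.002 0" --pt "0 0 0 0" --pt "0 0 0 0"

```text
time_s: 52.15
position: [668.5, -3.9, 63.7]
orientation: [[0.032, 0.997, -0.075], [0.999, -0.03, 0.03], [0.028, -0.076, -0.997]]
wrist_force: [-0.4, -0.4, -0.2]
gripper_width: 0.184
```

```bash
python3 -c "
from h import *
gt(672,-6,97.5)
c=cam('scene');crop(c,'sc23.png',180,160,400,300,3.6)
"
```

```text
tip [671.   -4.9  97.6] F [-0.4 -0.4 -0.2] w 0.184 t 52.15 tilt [-0.075  0.03 ] -> shift mm [-1.1  1.   0. ] turn 0.001
```

View pics/sc23.png

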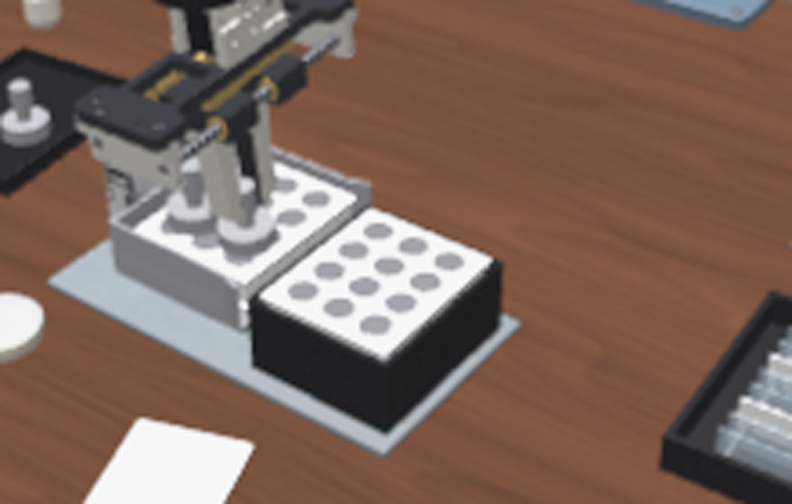

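Release and rise.

Call:
move_arm --pt "0 0 0 0" --pt "0 0 0 0" --pt "0 0 0 0" --pt "0 0 0 0" --pt "0 0 0 0" --jaw 0.38

```text
time_s: 52.7
position: [669.2, -3.9, 64.6]
orientation: [[0.032, 0.997, -0.073], [0.999, -0.03, 0.03], [0.028, -0.074, -0.997]]
wrist_force: [-1.4, 0.3, -0.1]
gripper_width: 0.379
```

Call:
move_arm --pt "0 0 -0.005 0" --pt "0 0 -0.01 0" --pt "0 0 -0.015 0" --pt "0 0 -0.02 0" --pt "0 0 -0.022 0" --pt "0 0 -0.02 0" --pt "0 0 -0.012 0" --pt "0 0 -0.006 0" --pt "0 0 0 0" --pt "0 0 0 0"

```text
time_s: 53.7
position: [678.0, -7.5, 183.1]
orientation: [[0.032, 0.997, -0.071], [0.999, -0.03, 0.03], [0.028, -0.072, -0.997]]
wrist_force: [-0.0, 0.4, 0.6]
gripper_width: 0.378
```

```bash
python3 -c "
from h import *
gt(586,-309,160)
c=cam('scene');crop(c,'sc24.png',180,160,400,300,3.6);crop(c,'post24.png',180,170,300,250,6.5)
"
```

```text
tip [680.4  -8.5 217. ] F [-0.   0.4  0.6] w 0.378 t 53.7 tilt [-0.071  0.03 ] -> shift mm [-304.8  -81.1   54.6] turn 0.001
```

View pics/post24.png

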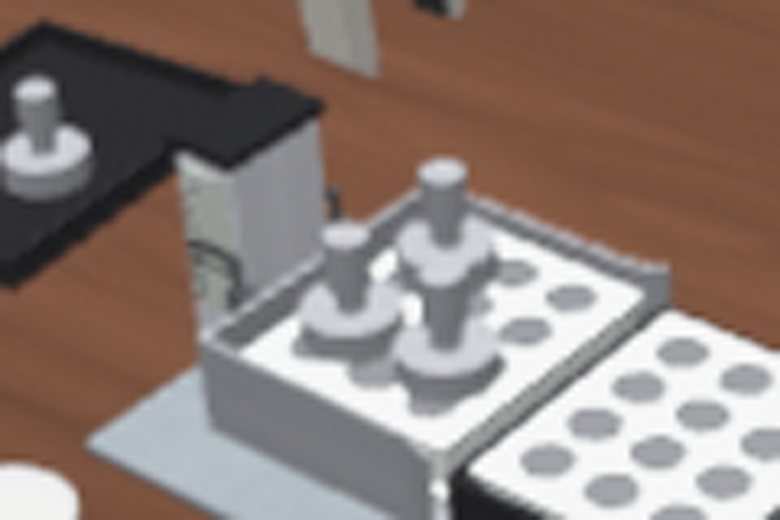

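```bash
cat >> pan.py <<'E'
def edge(a,u):
    col=a[:,u];best=None
    for v in range(222,262):
        # rising dark(118)->bright(187) crossing of 152
        if col[v]<152<=col[v+1] and col[v-2]<125 and col[v+3]>175: return v+(152-col[v])/(col[v+1]-col[v])
    return np.nan
def gray(c): return cv2.cvtColor(c['img'],cv2.COLOR_RGB2GRAY).astype(np.float32)
US=range(216,246,2)
E
python3 - <<'E'
from pan import *
c=cam('scene');cv2.imwrite('pics/scene3w.png',c['img'][:,:,::-1])
e=load('sc8.png',140,150,280,150);l=load('sc3.png',200,180,130,100)
pl=cv2.cvtColor(cv2.imread('pics/scene_plate.png'),cv2.COLOR_BGR2GRAY).astype(np.float32)
n=gray(c)
E=lambda a:np.array([edge(a,u) for u in US])
for nm,a in (('e',e),('l',l),('p',pl),('n',n)): print(nm,E(a).round(2))
k=[(proj(c,(712,-60,50))-proj(c,(712,-60,60)))[1]]
print('px per 10mm',k,[np.nanmedian(E(a)-E(e)) for a in (l,pl,n)])
E
```

```text
e [230.45 231.42 232.15 233.06 234.07 234.94 235.81 236.81 237.77 238.74
 239.56 240.56 241.56 242.55 243.6 ]
l [232.03 233.03 233.94 234.77 235.78 236.74 237.71 238.53 239.5  240.53
 241.53 242.53 243.56 244.48 245.54]
p [231.79 232.76 233.79 234.81 235.57 236.53 237.59 238.54 239.51 240.53
 241.56 242.57 243.57 244.53 245.57]
n [237.5  222.27 239.49 240.51 241.53 242.5  224.25 224.47 224.79 226.44
 226.1  248.26 249.3  229.08 231.7 ]
px per 10mm [np.float64(3.2968551260955508)] [np.float32(1.7893219), np.float32(1.7479858), np.float32(-9.154053)]
```

Call:
move_arm --pt "-0.008 -0.002 0 0" --pt "-0.016 -0.004 0 0" --pt "-0.022 -0.006 0 0" --pt "-0.028 -0.008 0 0" --pt "-0.032 -0.009 0 0" --pt "-0.032 -0.009 0 0" --pt "-0.032 -0.009 0 0" --pt "-0.03 -0.009 0.003 0" --pt "-0.026 -0.008 0.005 0" --pt "-0.02 -0.006 0.005 0" --pt "-0.012 -0.003 0.005 0" --pt "-0.005 0 0 0" --jaw 0.45

```text
time_s: 55.0
position: [581.9, -287.9, 154.9]
orientation: [[0.036, 0.996, -0.085], [0.999, -0.034, 0.032], [0.029, -0.086, -0.996]]
wrist_force: [-0.4, 0.2, 0.6]
gripper_width: 0.45
```

Call:
move_arm --pt "0 0 0 0" --pt "0 0 0 0"

```text
time_s: 55.2
position: [581.6, -288.3, 154.6]
orientation: [[0.037, 0.996, -0.085], [0.999, -0.035, 0.033], [0.029, -0.086, -0.996]]
wrist_force: [0.1, 0.3, -0.0]
gripper_width: 0.452
```

```bash
python3 -c "
from h import *
gt(586,-309,100)
c=cam('wrist');cv2.imwrite('pics/w25.png',c['img'][:,:,::-1]);print(proj(c,(586,-309,50)))
"
```

```text
tip [ 584.5 -289.4  188.4] F [ 0.1  0.3 -0. ] w 0.452 t 55.2 tilt [-0.085  0.033] -> shift mm [-22.2   9.8  87.3] turn -0.004
[292.61799166 224.0886496 ]
```

View pics/w25.png

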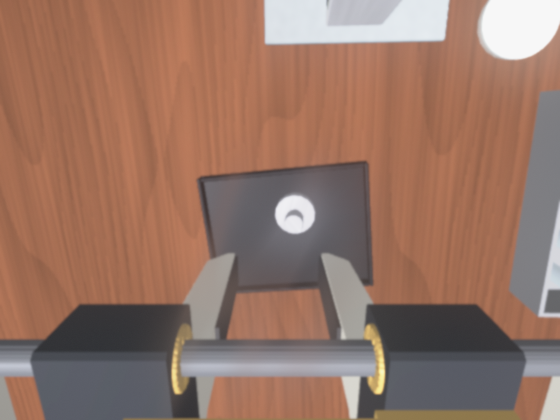

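Call:
move_arm --pt "-0.006 0.003 0.01 0" --pt "-0.007 0.004 0.015 0" --pt "-0.005 0.004 0.018 0" --pt "-0.001 0.002 0.018 0" --pt "0 0 0.015 0" --pt "0 0 0.012 0" --pt "0 0 0.006 0" --pt "0 0 0 0" --pt "0 0 0 0"

```text
time_s: 56.15
position: [588.8, -301.8, 49.3]
orientation: [[0.029, 0.996, -0.086], [0.999, -0.027, 0.033], [0.031, -0.087, -0.996]]
wrist_force: [0.1, -0.9, -0.5]
gripper_width: 0.449
```

```bash
python3 -c "
from h import *
gt(587,-307.5,30)
c=cam('wrist');cv2.imwrite('pics/w26.png',c['img'][:,:,::-1]);print(proj(c,(587,-307.5,50)))
"
```

```text
tip [ 591.8 -302.9   83.1] F [ 0.1 -0.9 -0.5] w 0.449 t 56.15 tilt [-0.086  0.033] -> shift mm [-6.4  0.  53.2] turn 0.004
[273.8760868  252.97803973]
```

View pics/w26.png

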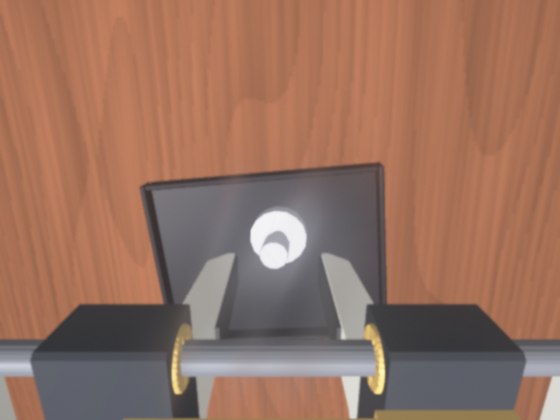

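Call:
move_arm --pt "-0.004 0 0.004 0" --pt "-0.003 0 0.01 0" --pt "0 0 0.012 0" --pt "0 0 0.012 0" --pt "0 0 0.008 0" --pt "0 0 0.004 0" --pt "0 0 0 0" --pt "0 0 0 0"

```text
time_s: 57.0
position: [584.7, -308.4, -3.7]
orientation: [[0.03, 0.996, -0.084], [0.999, -0.027, 0.032], [0.029, -0.085, -0.996]]
wrist_force: [-0.2, -0.3, 0.2]
gripper_width: 0.452
```

```bash
python3 -c "
from h import *
gt(587,-308.3,30)
c=cam('wrist');cv2.imwrite('pics/w27.png',c['img'][:,:,::-1]);print(proj(c,(587,-308.3,50)))
"
```

```text
tip [ 587.5 -309.5   30.1] F [-0.2 -0.3  0.2] w 0.452 t 57.0 tilt [-0.084  0.032] -> shift mm [ 1.2 -0.5  0.2] turn 0.003
[271.46139403 285.09053905]
```

View pics/w27.png

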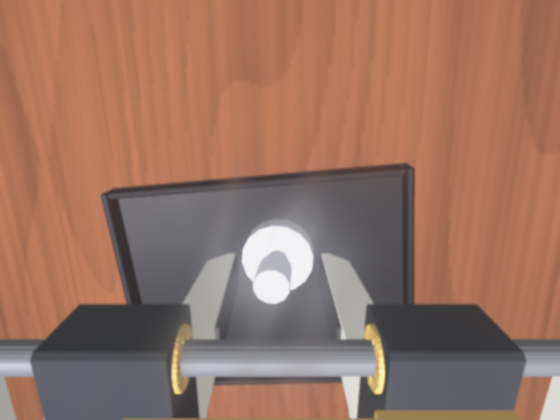

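Call:
move_arm --pt "0.001 0 0 0" --pt "0 0 0 0" --pt "0 0 0 0" --pt "0 0 0 0" --pt "0 0 0 0" --pt "0 0 0 0" --jaw 0.05

```text
time_s: 57.65
position: [585.5, -307.8, -2.0]
orientation: [[0.029, 0.996, -0.082], [0.999, -0.027, 0.03], [0.028, -0.083, -0.996]]
wrist_force: [0.5, -0.3, -0.8]
gripper_width: 0.189
```

```bash
python3 -c "
from h import *
gt(587,-308.3,30)
"
```

```text
tip [ 588.3 -308.9   31.8] F [ 0.5 -0.3 -0.8] w 0.189 t 57.65 tilt [-0.082  0.03 ] -> shift mm [ 0.5 -1.2  2. ] turn 0.004
```

Call:
move_arm --pt "0 0 -0.006 0" --pt "0 0 -0.012 0" --pt "0 0 -0.018 0" --pt "0 0 -0.022 0" --pt "0 0 -0.022 0" --pt "0 0 -0.022 0" --pt "0 0 -0.022 0" --pt "0 0 -0.016 0" --pt "0 0 -0.008 0" --pt "0 0 0 0" --pt "0 0 0 0"

```text
time_s: 58.75
position: [598.9, -312.4, 158.0]
orientation: [[0.029, 0.996, -0.079], [0.999, -0.027, 0.029], [0.026, -0.08, -0.996]]
wrist_force: [0.5, 0.5, -3.1]
gripper_width: 0.185
```

```bash
python3 -c "
from h import *
gt(619,-4,190)
c=cam('scene');crop(c,'sc25.png',120,100,340,250,3.6)
"
```

```text
tip [ 601.6 -313.3  191.9] F [ 0.5  0.5 -3.1] w 0.185 t 58.75 tilt [-0.079  0.029] -> shift mm [309.6   9.2   9.4] turn 0.004
```

View pics/sc25.png

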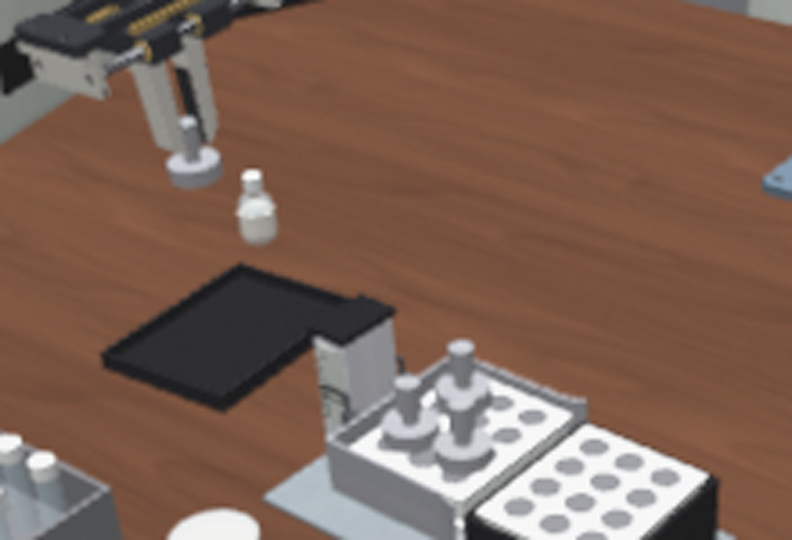

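Call:
move_arm --pt "0.008 0 0 0.004" --pt "0.014 0 0 0" --pt "0.02 0.001 0 0" --pt "0.025 0.001 0 0" --pt "0.03 0.001 0 0" --pt "0.032 0.001 0 0" --pt "0.032 0.001 0 0" --pt "0.032 0.001 0 0" --pt "0.03 0.001 0 0" --pt "0.025 0.001 0 0" --pt "0.018 0 0 0" --pt "0.01 0 0 0"

```text
time_s: 60.0
position: [609.3, -7.1, 159.5]
orientation: [[0.028, 0.995, -0.092], [0.999, -0.025, 0.039], [0.036, -0.093, -0.995]]
wrist_force: [0.7, -0.1, -1.1]
gripper_width: 0.186
```

Call:
move_arm --pt "0.004 0 0 0" --pt "0 0 0 0" --pt "0 0 0 0"

```text
time_s: 60.3
position: [608.3, -0.0, 159.5]
orientation: [[0.025, 0.995, -0.093], [0.999, -0.021, 0.038], [0.036, -0.094, -0.995]]
wrist_force: [-0.3, -0.6, -1.9]
gripper_width: 0.186
```

```bash
python3 -c "
from h import *
gt(619,-4,150)
c=cam('wrist');cv2.imwrite('pics/w28.png',c['img'][:,:,::-1])
"
```

```text
tip [611.5  -1.3 193.3] F [-0.3 -0.6 -1.9] w 0.186 t 60.3 tilt [-0.093  0.038] -> shift mm [-4.1 11.6 42.3] turn 0.008
```

View pics/w28.png

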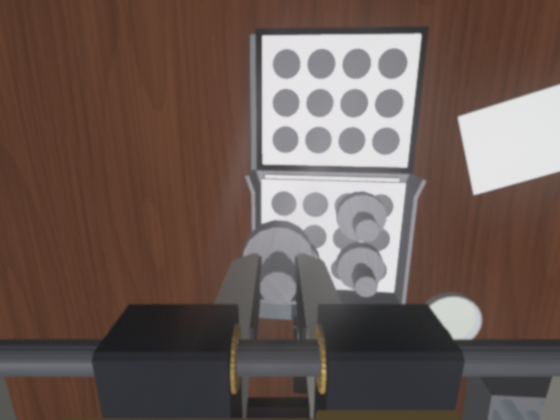

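Call:
move_arm --pt "0 0.005 0.008 0.006" --pt "-0.001 0.007 0.014 0" --pt "0 0.005 0.016 0" --pt "0 0.001 0.016 0" --pt "0 0 0.01 0" --pt "0 0 0.004 0" --pt "0 0 0 0" --pt "0 0 0 0"

```text
time_s: 61.15
position: [621.4, -4.6, 81.3]
orientation: [[0.039, 0.995, -0.095], [0.999, -0.036, 0.039], [0.035, -0.097, -0.995]]
wrist_force: [0.3, 0.2, -0.8]
gripper_width: 0.189
```

```bash
python3 -c "
from h import *
gt(621,-2,105)
c=cam('scene');crop(c,'sc26.png',180,160,330,270,5)
"
```

```text
tip [624.7  -5.9 115.1] F [ 0.3  0.2 -0.8] w 0.189 t 61.15 tilt [-0.095  0.039] -> shift mm [ 3.4 -2.8 10.6] turn -0.006
```

View pics/sc26.png

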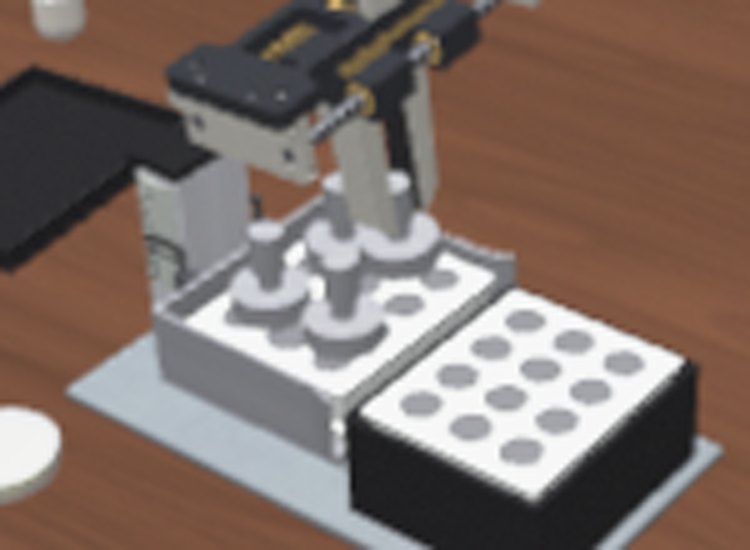

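Call:
move_arm --pt "0.002 -0.001 0.003 0" --pt "0.001 -0.001 0.006 0" --pt "0 0 0.006 0" --pt "0 0 0.004 0" --pt "0 0 0.002 0" --pt "0 0 0 0" --pt "0 0 0 0"

```text
time_s: 61.9
position: [618.7, -0.3, 61.4]
orientation: [[0.039, 0.995, -0.091], [0.999, -0.035, 0.038], [0.035, -0.092, -0.995]]
wrist_force: [0.9, -0.6, -1.8]
gripper_width: 0.185
```

```bash
python3 -c "
from h import *
gt(621,-2,92)
c=cam('scene');crop(c,'sc27.png',180,160,330,270,5)
"
```

```text
tip [621.8  -1.6  95.2] F [ 0.9 -0.6 -1.8] w 0.185 t 61.9 tilt [-0.091  0.038] -> shift mm [-0.6 -0.5  3.3] turn -0.005
```

View pics/sc27.png

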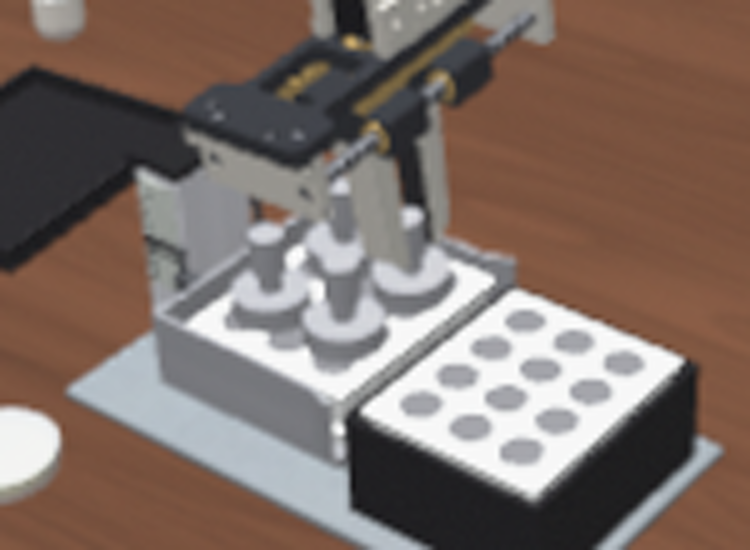

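Call:
move_arm --pt "0 0 0.003 0" --pt "0 0 0.001 0" --pt "0 0 0 0" --pt "0 0 0 0"

```text
time_s: 62.35
position: [618.8, -0.3, 57.9]
orientation: [[0.039, 0.995, -0.09], [0.999, -0.035, 0.038], [0.034, -0.091, -0.995]]
wrist_force: [-0.8, 0.9, -0.6]
gripper_width: 0.186
```

Call:
move_arm --pt "0 0 0 0" --pt "0 0 0 0" --pt "0 0 0 0" --pt "0 0 0 0" --pt "0 0 0 0" --jaw 0.37

```text
time_s: 62.85
position: [619.3, -0.4, 58.4]
orientation: [[0.039, 0.995, -0.088], [0.999, -0.035, 0.037], [0.034, -0.09, -0.995]]
wrist_force: [-0.7, -0.8, 0.5]
gripper_width: 0.367
```

```bash
python3 -c "
from h import *
gt(621,-2,92)
c=cam('scene');crop(c,'sc28.png',180,160,330,270,5)
c=cam('wrist');cv2.imwrite('pics/w28b.png',c['img'][:,:,::-1])
"
```

```text
tip [622.4  -1.7  92.3] F [-0.7 -0.8  0.5] w 0.367 t 62.85 tilt [-0.088  0.037] -> shift mm [-0.4 -1.3  0.4] turn -0.005
```

View pics/sc28.png

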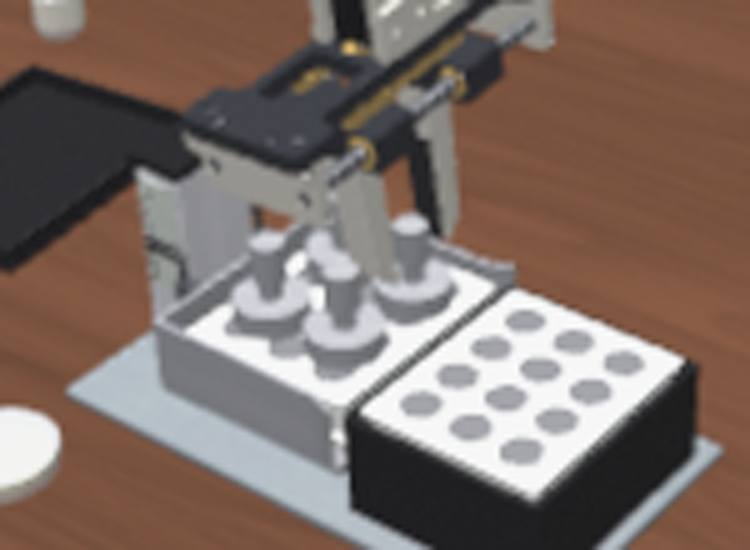

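Call:
move_arm --pt "0 -0.0005 -0.005 0" --pt "0 -0.001 -0.01 0" --pt "0 -0.001 -0.015 0" --pt "0 0 -0.02 0" --pt "0 0 -0.022 0" --pt "0 0 -0.022 0" --pt "0 0 -0.02 0" --pt "0 0 -0.012 0" --pt "0 0 -0.006 0" --pt "0 0 0 0" --pt "0 0 0 0"

```text
time_s: 64.05
position: [628.6, -5.5, 200.6]
orientation: [[0.039, 0.996, -0.086], [0.999, -0.035, 0.037], [0.034, -0.088, -0.996]]
wrist_force: [0.6, 0.2, 0.1]
gripper_width: 0.373
```

```bash
python3 - <<'E'
from pan import *
gt(621,-2,92)
c=cam('scene');cv2.imwrite('pics/scene4w.png',c['img'][:,:,::-1]);crop(c,'post29.png',180,170,300,250,6.5)
n=gray(c)
a=cv2.cvtColor(cv2.imread('pics/scene3w.png'),cv2.COLOR_BGR2GRAY).astype(np.float32)
def E(a):
    r=[]
    for u in US:
        x=[v+(152-a[v,u])/(a[v+1,u]-a[v,u]) for v in range(234,262) if a[v,u]<152<=a[v+1,u] and a[v-2,u]<125 and a[v+3,u]>175]
        r.append(x[-1] if x else np.nan)
    return np.array(r)
print(E(a).round(2),E(n).round(2),np.nanmedian(E(n)-E(a)))
w=cam('wrist');cv2.imwrite('pics/w29.png',w['img'][:,:,::-1])
E
```

```text
tip [631.5  -6.8 234.5] F [0.6 0.2 0.1] w 0.373 t 64.05 tilt [-0.086  0.037] -> shift mm [ -0.4   1.8 142.9] turn -0.005
[237.5  238.47 239.49 240.51 241.53 242.5  243.53 244.53 245.28 246.23
 247.28 248.26 249.3  250.22 251.22] [239.22 240.22 241.24 242.26 243.28 244.26 245.24 246.25 247.26 248.24
 249.25 250.24 251.19 252.   253.03] 1.7631531
```

View pics/post29.png

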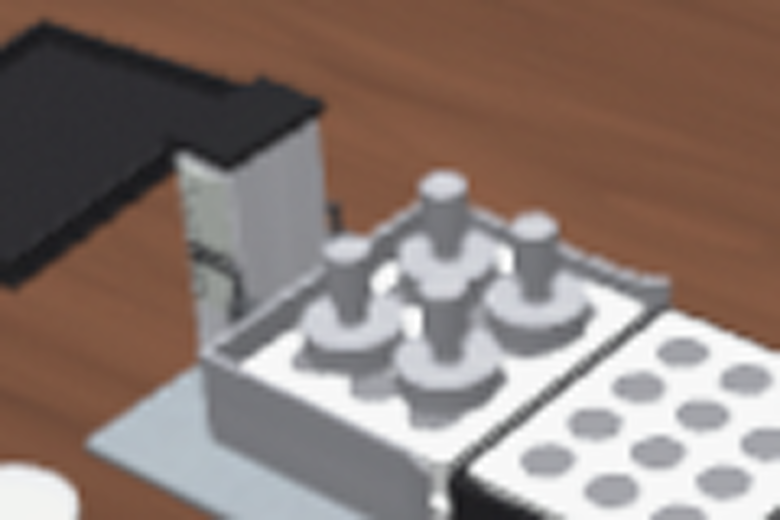

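View pics/w29.png

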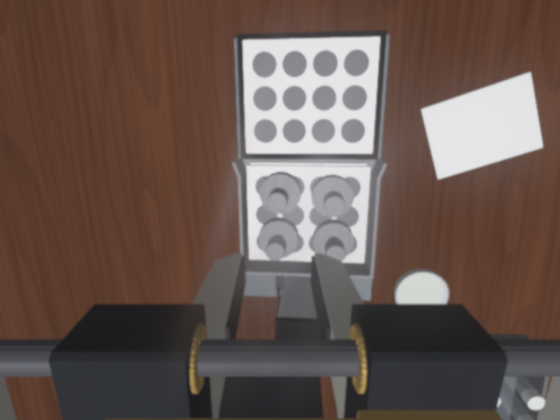

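```bash
python3 - <<'E'
from h import *
a=cv2.imread('pics/scene_plate.png')[186:226,198:248];b=cv2.imread('pics/scene4w.png')[186:226,198:248]
cv2.imwrite('pics/cmp.png',np.hstack([cv2.resize(x,None,fx=8,fy=12,interpolation=cv2.INTER_CUBIC) for x in (a,b)]))
w=cam('wrist');z=63-30.4+30
print([plane(w,u,v,z).round(1) for u,v in [(247,162),(371,166),(247,262),(366,265)]])
print('mid plate',[plane(w,u,v,66).round(1) for u,v in [(242,38),(383,37),(246,155),(377,155)]])
t=cam('top');crop(t,'top30.png',230,140,350,230,6)
E
```

```text
[array([587.7,  27.6,  62.6]), array([706.5,  21.1,  62.6]), array([581.5, -77.7,  62.6]), array([704.9, -80.5,  62.6])]
mid plate [array([590.3, 137.5,  66. ]), array([712.2, 131.9,  66. ]), array([587.8,  34.8,  66. ]), array([711. ,  31.7,  66. ])]
```

View pics/cmp.png

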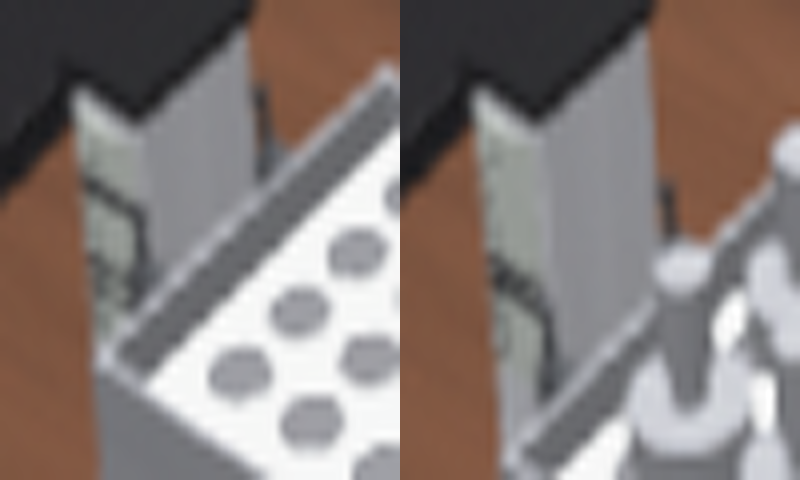

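View pics/top30.png

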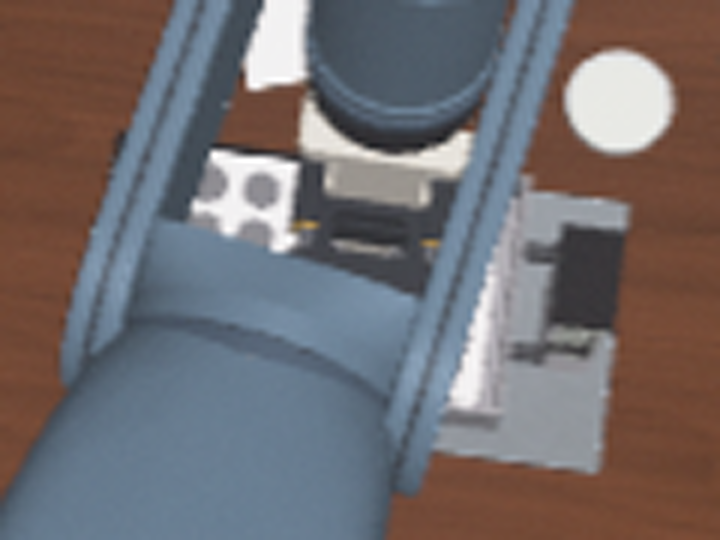

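```bash
python3 - <<'E'
from h import *
g=lambda f:cv2.cvtColor(cv2.imread('pics/'+f),cv2.COLOR_BGR2GRAY).astype(int)
a,m,b=g('scene_plate.png'),g('scene3w.png'),g('scene4w.png');s0=g('scene0.png')
for u in (209,210,211,212,213,214):
    print(u)
    for n,x in (('w0',s0),('pl',a),('3w',m),('4w',b)): print(n,x[192:222,u].tolist())
c=cam('scene')
for d in (0,6,24.5): print([proj(c,(668,y,100-d)).round(2) for y in (-140,-125,-110)])
E
```

```text
209
w0 [37, 72, 137, 180, 179, 151, 142, 126, 114, 68, 104, 137, 139, 132, 133, 87, 102, 99, 104, 108, 105, 111, 116, 121, 128, 104, 102, 101, 101, 100]
pl [37, 72, 137, 183, 181, 152, 143, 128, 115, 68, 105, 139, 140, 133, 134, 88, 103, 99, 105, 108, 106, 111, 117, 117, 122, 105, 103, 103, 101, 102]
3w [38, 73, 138, 184, 183, 154, 145, 135, 151, 145, 134, 140, 142, 134, 132, 74, 103, 100, 106, 109, 107, 112, 115, 103, 107, 108, 103, 97, 97, 98]
4w [38, 73, 139, 184, 183, 154, 145, 135, 152, 146, 134, 140, 142, 135, 135, 89, 95, 80, 106, 110, 107, 112, 115, 103, 107, 107, 103, 97, 97, 98]
210
w0 [40, 42, 98, 167, 188, 159, 145, 138, 133, 85, 97, 143, 142, 136, 134, 97, 92, 93, 96, 127, 119, 129, 150, 171, 163, 117, 116, 112, 111, 109]
pl [41, 43, 100, 169, 190, 161, 147, 140, 134, 85, 98, 143, 144, 138, 135, 99, 92, 93, 96, 128, 120, 130, 152, 171, 163, 119, 116, 114, 113, 111]
3w [41, 43, 100, 171, 192, 162, 148, 140, 151, 151, 151, 152, 145, 139, 130, 78, 93, 94, 97, 130, 121, 131, 131, 115, 135, 137, 130, 124, 131, 143]
4w [41, 43, 100, 170, 193, 162, 148, 141, 152, 152, 151, 152,
[... 2002 characters left out ...]
118, 150, 153, 117, 116, 116]
pl [48, 46, 39, 42, 107, 156, 153, 152, 151, 151, 131, 79, 104, 128, 128, 123, 95, 76, 88, 90, 148, 168, 106, 105, 130, 162, 146, 118, 118, 117]
3w [47, 46, 40, 41, 108, 157, 154, 154, 153, 152, 153, 152, 150, 149, 150, 144, 117, 84, 111, 113, 125, 148, 139, 131, 133, 137, 162, 178, 132, 107]
4w [47, 46, 41, 41, 108, 158, 155, 154, 153, 153, 154, 153, 150, 150, 151, 150, 135, 102, 101, 84, 125, 152, 152, 149, 140, 138, 141, 143, 154, 176]
[array([206.12, 199.4 ]), array([210.52, 201.21]), array([214.99, 203.04])]
[array([206.38, 201.4 ]), array([210.77, 203.21]), array([215.23, 205.05])]
[array([207.17, 207.48]), array([211.53, 209.32]), array([215.95, 211.18])]
```

```bash
python3 - <<'E'
from h import *
c=cam('wrist');crop(c,'w31.png',225,20,400,310,2.05)
crop(c,'w31b.png',230,230,390,310,5);crop(c,'w31c.png',230,140,390,180,5)
E
```

```text
(no output)
```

View pics/w31b.png

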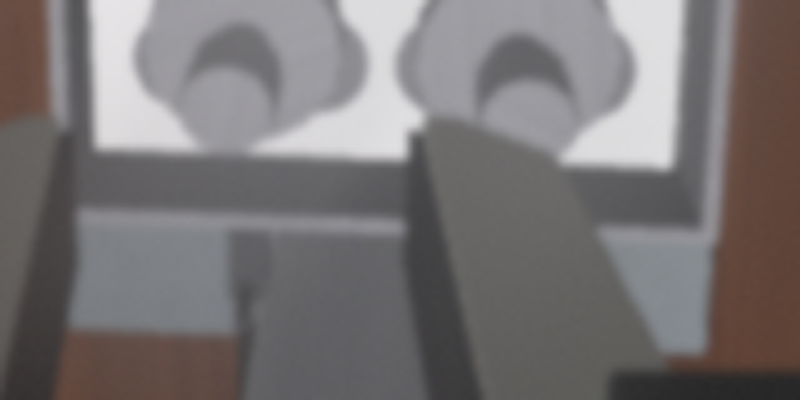

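View pics/w31c.png

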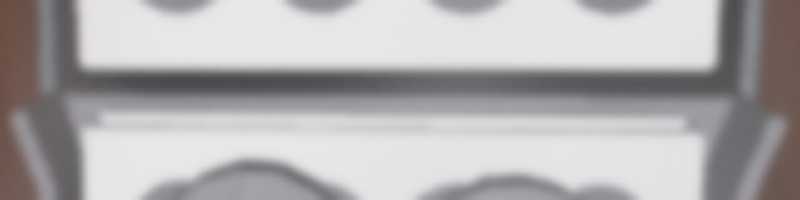

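```bash
python3 - <<'E'
from h import *
c=cam('wrist')
P=lambda u,v,z:plane(c,u,v,z)[:2]
d=np.array([.033,.999])
L=[P(252,260.6,62.6),P(362,263.6,62.6)];F=[P(252,271.6,68.6),P(368,275.6,68.6)];T=[P(248,166.2,62.6),P(370,168,62.6)]
S=[P(*x,68.6) for x in []]
for n,x in (('lead',L),('fence',F),('trail',T)): print(n,np.round(x,1).tolist(),(np.array(x)@d).round(2))
M=[P(247,154,66),P(373,154,66)];print('mid lead',np.array(M)@d)
# lower pan edge near holder
print('pan open edge', [P(245,160,32.6)@d,P(372,160,32.6)@d])
E
```

```text
lead [[587.1, -76.2], [701.1, -79.1]] [-56.75 -55.9 ]
fence [[587.6, -86.0], [706.5, -89.6]] [-66.52 -66.2 ]
trail [[588.6, 23.5], [705.8, 19.1]] [42.87 42.41]
mid lead [55.08860149 55.9892012 ]
pan open edge [np.float64(45.096802635673974), np.float64(46.29919898079959)]
```

View pics/scene4w.png

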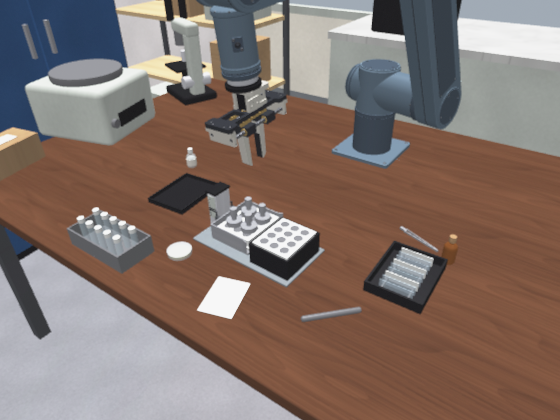

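```bash
python3 - <<'E'
from h import *
c=cam('top');cv2.imwrite('pics/top40.png',c['img'][:,:,::-1])
E
```

```text
(no output)
```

View pics/top40.png

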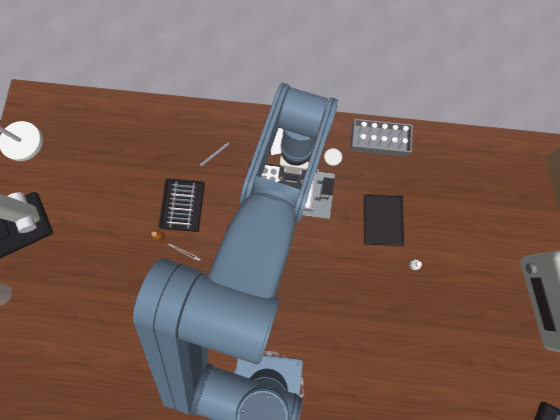

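```bash
python3 - <<'E'
from h import *
c=cam('scene');crop(c,'end.png',180,160,330,270,5)
b=cv2.cvtColor(c['img'],cv2.COLOR_RGB2GRAY);print(b[205:213,210].tolist(),state()['wrist_force'])
print(close_job())
E
```

```text
[140, 137, 100, 77, 57, 95, 130, 122] [ 0.13793952 -0.25257714 -0.26668972]
the job is handed in; nothing more can be done
None
```

I finished the task and handed it in at about 64 s of the 210 s allowed. `close_job` gives no verdict, so the results below are my own last checks.

**What I did**
- I lifted w0 off the pan into the tray.
- I pushed the top plate off the stack onto the pan with two spread fingers. Alone it took the pan about 6 mm down.
- I set the three bench weights on the plate, which left the pointer on the upper bold line. I then fetched w0 from the tray as the fourth weight. No weight was left over, so the tray is empty.

**Last checks**
- **Pointer:** it rests between the two bold lines, at about 30 mm down, and did not move between the last two pictures.
- **Plate:** it lies flat, about 4 mm from the pan's centre towards the holder; the limit is 10 mm. Three measurements gave +3.6, +4.0 and about +5 mm. A rougher one gave +7.6 mm.
- **Everything else:** the lower plates and bystanders look unmoved, all four weights stand on the plate, I saw no stray weight in the scene or top view, and the gripper is clear of everything.

**What went wrong or disagreed**
- The finger tips sit about 34 mm behind the TCP the robot reports. My first grip on w0 therefore closed above its knob, with nothing disturbed. I corrected for that offset in every later move.
- The tool drifted to about 5° of tilt during the long moves, which did not affect any placement.

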